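# Load the spring-loaded slide magazine

## Task

Lift the cover off the slide magazine and stand it upright on the free bench top, clear of the magazine. Then load every slide cassette on the bench into the magazine, cut corners to the cut-cornered end, pushing each one down against the spring until both catches snap over it and it stays down when let go. When all are in, put the cover back on the magazine so that it sits fully down and level; do not disturb the timer, the stapler or the specimen cups.

Things in the scene. Friction and masses are not known exactly. Their poses are not given: they have to be found in the camera images.
- magazine: fixed slide magazine: four aluminium corner posts on a grey base 176 x 100 x 10 mm. Origin: centre of the base's underside, on the column's axis; x along its length, z up. Posts 130 mm tall, 133 x 85 mm over their outsides, open along the middle of both long sides (x = -24 to +22 mm) for the fingers. A black spring carrier inside is 90 mm up when empty. Holds four cassettes
- magazine_mouth (a point): centre of the column's mouth, 130 mm up, axes as the magazine. Inside 113 x 65 mm, 1.5 mm of play each side round a cassette; the top 10 mm of the posts slope outward by 7 mm as a lead-in. The two posts at +x have 45 degree inner faces: a cassette enters only with its cut corners towards the magazine's +x
- catches (a point): on the column's axis at the height of the catches' flat undersides, 96 mm up. At the middle of both short ends a sprung dark catch, 24 mm wide, reaches 5 mm into the column; its top slopes up to 112 mm. A cassette pushed down spreads them; with its origin below 78 mm they snap over the ends of its skirt and hold it. Push 3 to 4 mm further to be sure (origin to 74 mm)
- carrier (a joint): how far the spring carrier is pressed down, m: 0 empty, about 0.012 with one latched cassette, then 0.018 more for each (0.066 with four; stop at 0.074). Each cassette is pushed down on top of the one before. Pushing takes about 5 N for the first cassette, about 13 N for the fourth; an unlatched stack springs back up
- cover: loose white cover: 147 x 99 mm, a plate with a skirt all round, 18 mm tall, 0.25 kg. Origin: centre of the skirt's lower edge, z up, x along its length. On top a dark rib handle, 64 mm along x, 16 mm wide, 18 to 45 mm above the origin. Fits over the posts with 4 mm of play each way, either way round; seated, its origin is 116 mm above the magazine's. Starts there
- cassette_0: slide cassette: grey plate 110 mm long (x), 62 mm wide (y), hollow skirt 18 mm tall, then a deck 90 x 45 mm up to 22 mm. The two corners at +x are cut off at 45 degrees (14 mm), those at -x square; they may face away from the robot or towards it. Origin: centre of the underside, z up. About 90 g. Skirts fit over the deck below: 18 mm more a layer. May be absent
- cassette_1: slide cassette: grey plate 110 mm long (x), 62 mm wide (y), hollow skirt 18 mm tall, then a deck 90 x 45 mm up to 22 mm. The two corners at +x are cut off at 45 degrees (14 mm), those at -x square; they may face away from the robot or towards it. Origin: centre of the underside, z up. About 90 g. Skirts fit over the deck below: 18 mm more a layer. May be absent
- cassette_2: slide cassette: grey plate 110 mm long (x), 62 mm wide (y), hollow skirt 18 mm tall, then a deck 90 x 45 mm up to 22 mm. The two corners at +x are cut off at 45 degrees (14 mm), those at -x square; they may face away from the robot or towards it. Origin: centre of the underside, z up. About 90 g. Skirts fit over the deck below: 18 mm more a layer. May be absent
- cassette_3: slide cassette: grey plate 110 mm long (x), 62 mm wide (y), hollow skirt 18 mm tall, then a deck 90 x 45 mm up to 22 mm. The two corners at +x are cut off at 45 degrees (14 mm), those at -x square; they may face away from the robot or towards it. Origin: centre of the underside, z up. About 90 g. Skirts fit over the deck below: 18 mm more a layer. May be absent
- digital_timer: small white bench timer, 62 x 66 x 19 mm, a bystander. Origin: centre of its underside
- stapler: stapler, 34 x 135 x 48 mm, a bystander. Origin: centre of its underside
- specimen_cup_1: screw-cap specimen cup, 62 mm wide, 68 mm tall, a bystander. Origin: centre of its underside

How it is judged:
By the outcome, as a careful person would: the job done as asked, in the order asked, and still so for the second after the job is handed in, with the robot touching nothing.
Of cassette_0, cassette_1, cassette_2, cassette_3 only 3 to 4 are there at a start; the rules pass over those that are not, and their reading is None.
At some moment in a run one of cover, cassette_0, cassette_1, cassette_2, cassette_3 may be knocked a few centimetres aside while the robot is not near it.
Once in a run the grip may slacken for a moment while it holds something.
It also fails if it takes over 210 s, if anything falls off the work surface, if the arm or the gripper's body presses on something with over 40 N, if the wrist force passes 120 N, or if a joint passes its speed limit or range.

## Robot

A 6-joint arm with a two-finger parallel gripper is mounted at the origin on a cart in front of the work surface, level with it; the furniture and walls round the work are solid. World frame = base frame: x ahead of the robot, y to its left, z up, the work surface at z = 0. Lengths are in mm, angles in rad, forces in N, time in s.
With the tool pointing down it reaches from about 350 to 775 mm from the base axis. Payload 7.3 kg.
Tool frame: the origin (TCP) lies on the centre line of the jaws, within the pads' length; the fingertips stand bot.nose_length ahead of it and the grasp point (between the pads) lies 6 mm ahead of it (bot.nose_length is the distance from the TCP to the fingertips, in mm); x points along the fingers, y is the direction in which the jaws open and shut, and the axes are right-handed (so a half turn about x gives the same grasp; the last joint's range is limited). The gripper opens to 92 mm and grips with 3 to 60 N. Pads are 19 mm wide; open, the fingers measure 130 mm over their backs; the gripper's body (75 mm by 190 mm) begins 47 mm behind the grasp point.
Start: joints at [1.081, 0.342, 1.524, -0, 1.275, -0.146], TCP at [176.945, 494.3, 251.741] pointing down, gripper open.
Joint ranges: [-2.53, 2.53], [-0.77, 2.02], [0.04, 2.7], [-1, 4.14], [0.28, 2.66], [-3.11, 3.11]. Speed limits (rad/s): [2.57, 2.57, 3.14, 3.14, 3.14, 3.14].

## Interface

Orientations are given as [roll, pitch, yaw] about the fixed x, y, z axes, in that order (R = Rz(yaw) Ry(pitch) Rx(roll)).
In Python, from plant import bot gives the robot as it stands. The module is installed in compiled form; this text tells all that it offers.
- The arm moves only by the tool move_arm, never from a script. Its argument "deltas" is a list of rows, each an object of numbers: "x", "y", "z": the shift along the tool's x, y, z each as a share of 40 mm, from -1 to 1; "roll": the turn about the tool's x as a share of 4 degrees, from -1 to 1. A call has 1 to 20 rows; each row shifts and turns the commanded pose from where the row before left it, along the tool's axes as they then stand; what a row does not reach is not made up. A row lasts 1/12 s, in which the tool goes at most 41.7 mm and 7.16 degrees, less where a joint would pass 70% of its speed; a pose out of reach is approached as far as the arm can. A call with a number of a shift or a turn outside -1 to 1 is refused whole. A call with a gripper value outside its range is refused whole. "grip" is the opening, from 0 (shut) to 1 (fully open), set as the call begins (left out, the last holds). The fingers move at their own pace and stop on an object; the grip force is fixed at half the most. Time passes only in rows, so rows that do not move let the fingers close. It gives the time, the measured TCP pose, the force and the opening at its end, in the units of the state.
- bot.get_obs(): the state, without advancing time (a new reading comes with each control period).
- bot.capture(name): name is "scene" or "side" or "wrist"; returns the picture (384x512x3 uint8, red, green, blue); there is no depth.
- bot.camera_model(name): a dict with "fovy" (degrees; the focal length in pixels is half the picture's height over the tangent of half this angle, whatever the lens; pixels are square), "cx", "cy" (the principal point, pixels), "R" (3x3) and "t" (3): a world point X has camera coordinates R X + t; the wrist camera has in their place "hand_eye" (4x4, takes a point from camera to tool coordinates, whose origin is the TCP and whose axes are the tool frame's). Camera axes: x right, y down, z forward; pixel columns grow to the right and rows downward; lengths in mm; the calibration is good to about 2 mm. The wrist camera is an equidistant fisheye: a pixel r from the principal point sees the ray r / f radians off the axis. A picture is of the moment at which its call begins: read the wrist's pose just before it. camera_model takes no time and is no camera call.
- bot.close_job(): hands the job in, once; it reports no verdict.
The state is a dict: "time": time; "joint_positions": joint angles; "dq": joint speeds; "tau": joint torques, N m; "tool_pos": TCP position; "tcp_rot": TCP orientation; "contact_force": force on the tool from outside, world axes, zero at the start; "moment": the same for the moment, N m; "grip_width": finger opening in mm.
Only numpy, scipy, OpenCV 4.12 (cv2) and the standard library are available. Lean on these libraries where they do the work, as an engineer would, in place of code of your own. Each camera call takes 0.05 s, during which the arm holds its last target. There are 200 camera calls.

## Working session

There is one attempt and no reset: what is moved stays moved. The work goes in short steps, Python scripts to look and compute and a tool call to move; the robot and the scene stay as the last step left them, time stands still between calls to the robot, and variables do not carry over. Pictures are saved under pics/ and viewed, and the job is handed in when it is done.

Besides the shell and the picture viewer there is one more tool, called after "Request:" as name(argument=value, ...), one argument or row to a line, values as JSON. move_arm: Moves the arm, as the interface text tells. Its arguments: {"type":"object","properties":{"deltas":{"type":"array","items":{"type":"object","properties":{"x":{"type":"number"},"y":{"type":"number"},"z":{"type":"number"},"roll":{"type":"number"}}}},"grip":{"type":"number"}},"required":["deltas"]}

```bash
mkdir -p pics; python3 - <<'E'
from plant import bot
import cv2,numpy as np
o=bot.get_obs();print(o, bot.nose_length)
for n in("scene","side","wrist"):
    im=bot.capture(n);cv2.imwrite(f"pics/{n}0.png",im[:,:,::-1]);print(n,bot.camera_model(n))
E
```

```text
{'time': 0.0, 'joint_positions': array([ 1.08098584e+00,  3.42707237e-01,  1.52500708e+00, -1.16804930e-05,
        1.27537030e+00, -1.46000590e-01]), 'dq': array([ 0.00030652, -0.00094887,  0.00081344, -0.00108727,  0.0010147 ,
       -0.0007079 ]), 'tau': array([-2.57998554e-04, -4.31251216e+01, -2.44212878e+01,  7.19343591e-02,
        5.59485366e-02, -1.47215346e-04]), 'tool_pos': array([176.77754319, 493.96289486, 251.056428  ]), 'tcp_rot': array([-1.70931068,  1.56930432, -2.05311716]), 'contact_force': array([0.14596358, 0.25649959, 0.28648435]), 'moment': array([-0.00038358,  0.0247873 ,  0.05040236]), 'grip_width': 91.92820811055364} 25.0
scene {'fovy': 48.97039572617353, 'cx': 259.5175397229686, 'cy': 189.36441147104958, 'R': array([[-0.77518253,  0.63165402,  0.01025886],
       [ 0.54231075,  0.67369178, -0.5020343 ],
       [-0.3240233 , -0.38360473, -0.86478686]]), 't': array([ 534.43432772, -234.07483049, 1716.32415264])}
side {'fovy': 55.897409564161556, 'cx': 257.9448766395909, 'cy': 190.78858286623128, 'R': array([[-0.9997408 , -0.02266239,  0.00217837],
       [-0.01359904,  0.51768622, -0.85546247],
       [ 0.01825911, -0.85527036, -0.51786022]]), 't': array([602.83764987, 152.43432672, 946.731364  ])}
wrist {'fovy': 65.70646984690485, 'cx': 252.67275030085563, 'cy': 189.11803991266743, 'hand_eye': array([[ 1.51437460e-03, -3.10712422e-01,  9.50502760e-01,
        -1.33663569e+02],
       [ 9.99998453e-01, -3.79535894e-04, -1.71730040e-03,
        -4.92808769e-01],
       [ 8.94336483e-04,  9.50503891e-01,  3.10711367e-01,
        -8.45483213e+01],
       [ 0.00000000e+00,  0.00000000e+00,  0.00000000e+00,
         1.00000000e+00]])}
```

View pics/scene0.png

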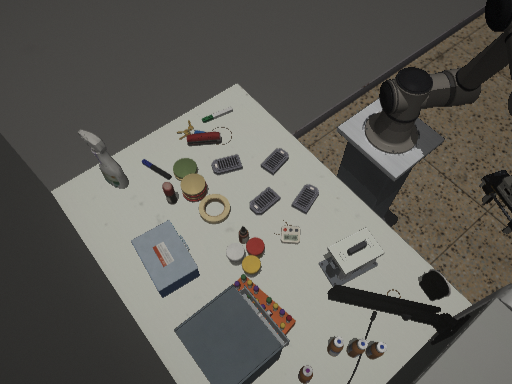

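View pics/side0.png

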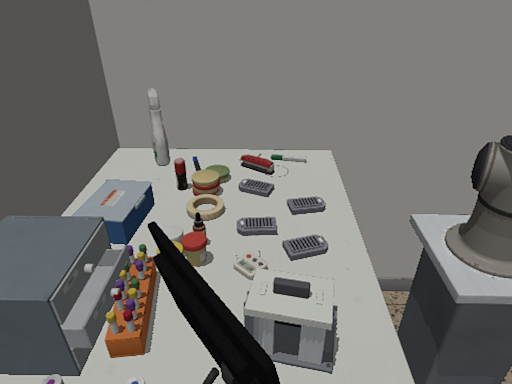

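View pics/wrist0.png

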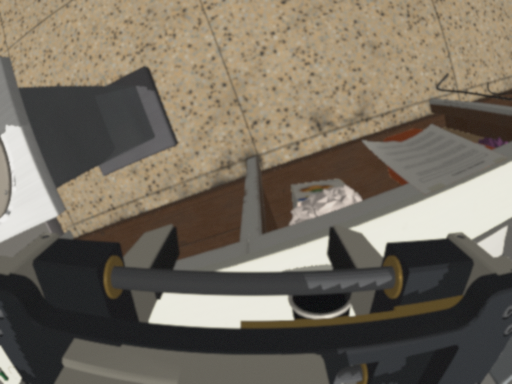

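```bash
cat > h.py <<'E'
from plant import bot
import cv2,numpy as np
from scipy.spatial.transform import Rotation as Ro
from scipy.optimize import least_squares
def pose(o=None):
    o=o or bot.get_obs(); return np.array(o['tool_pos']),Ro.from_euler('xyz',o['tcp_rot']).as_matrix()
def cam(n,tp=None):
    m=bot.camera_model(n); f=192/np.tan(np.radians(m['fovy']/2)); 
    if n=='wrist':
        p,R=tp; H=np.array(m['hand_eye']); Rc=(R@H[:3,:3]).T; t=-Rc@(R@H[:3,3]+p)
    else: Rc,t=np.array(m['R']),np.array(m['t'])
    return dict(n=n,f=f,c=np.array([m['cx'],m['cy']]),R=Rc,t=t)
def proj(c,X):
    q=np.atleast_2d(X)@c['R'].T+c['t']
    if c['n']!='wrist': return q[:,:2]/q[:,2:]*c['f']+c['c']
    r=np.linalg.norm(q[:,:2],axis=1); return q[:,:2]/r[:,None]*np.arctan2(r,q[:,2])[:,None]*c['f']+c['c']
def unproj(c,uv,z):
    d=(np.atleast_2d(uv)-c['c'])/c['f']
    if c['n']=='wrist':
        a=np.linalg.norm(d,axis=1)[:,None]; d=np.hstack([d/a*np.sin(a),np.cos(a)])
    else: d=np.hstack([d,np.ones((len(d),1))])
    d=d@c['R']; o=-c['R'].T@c['t']; return o+d*((z-o[2])/d[:,2])[:,None]
CAS=np.array([[-55,-31,18],[41,-31,18],[55,-17,18],[55,17,18],[41,31,18],[-55,31,18]])
MAG=np.array([[-88,-50,10],[88,-50,10],[88,50,10],[-88,50,10]])
COV=np.array([[-73.5,-49.5,18],[73.5,-49.5,18],[73.5,49.5,18],[-73.5,49.5,18]])
def place(M,x,y,yaw,z=0):
    c,s=np.cos(yaw),np.sin(yaw); return M@np.array([[c,s,0],[-s,c,0],[0,0,1]])+[x,y,z]
def snap(n,name,crop=None,k=1,draw=()):
    tp=pose(); im=bot.capture(n)[:,:,::-1].copy(); c=cam(n,tp); cv2.imwrite(f'pics/{name}_raw.png',im)
    save(im,c,name,crop,k,draw); return im,c
def save(im,c,name,crop=None,k=1,draw=()):
    x0,y0,x1,y1=crop or (0,0,512,384)
    o=cv2.resize(im[y0:y1,x0:x1],None,fx=k,fy=k,interpolation=cv2.INTER_CUBIC)
    for X in draw:
        p=((proj(c,X)-[x0,y0]+.5)*k).astype(int); cv2.polylines(o,[p],True,(0,255,0),1)
    cv2.imwrite(f'pics/{name}.png',o)
E
python3 - <<'E'
from h import *
for n,cr,k in(("scene",(200,140,390,290),4),("side",(225,170,345,260),6),("side",(235,260,345,384),4)):
    save(cv2.imread(f'pics/{n}0.png'),None,f'{n}c{cr[0]}',cr,k)
c=cam('side');s=cam('scene')
print(unproj(s,[[275,160],[227,164],[265,201],[305,198],[290,234]],15).round())
print(unproj(c,[[306,205],[256,187],[257,226],[305,246],[250,264]],15).round())
p,R=pose();print(R.round(2))
E
```

```text
[[ 464. -183.   15.]
 [ 619. -284.   15.]
 [ 608.  -68.   15.]
 [ 487.   14.   15.]
 [ 624.   87.   15.]]
[[ 461. -174.   15.]
 [ 616. -278.   15.]
 [ 607.  -65.   15.]
 [ 481.   18.   15.]
 [ 620.   88.   15.]]
[[-0.    0.34  0.94]
 [-0.    0.94 -0.34]
 [-1.   -0.   -0.  ]]
```

View pics/scenec200.png

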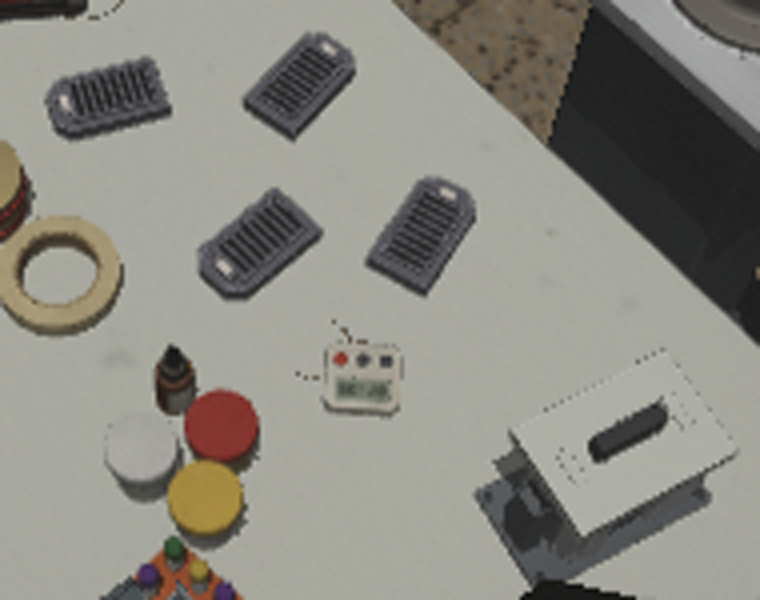

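View pics/sidec225.png

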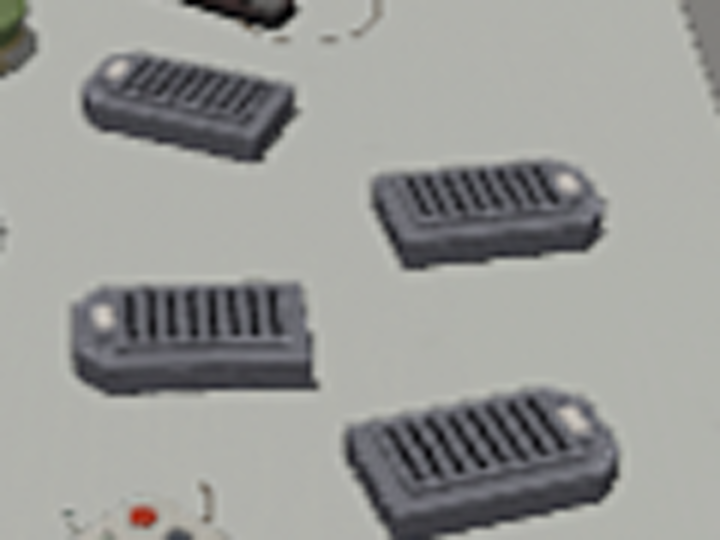

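View pics/sidec235.png

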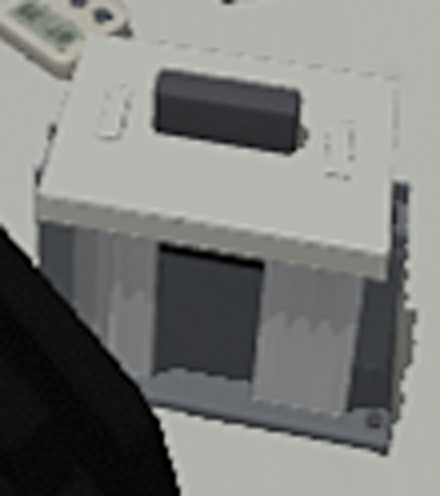

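```bash
cat >> h.py <<'E'
def fit(M,obs,z,x0,free=3):
    # obs: list of (cam, idx, uv)
    f=lambda p: np.concatenate([(proj(c,place(M[i],*p[:3],z))-uv).ravel() for c,i,uv in obs])
    r=least_squares(f,x0,loss='soft_l1'); return r.x, np.sqrt(np.mean(f(r.x)**2))
E
python3 - <<'E'
from h import *
s=cam('scene');d=cam('side')
S=lambda a:np.array(a)/4+[200,140]; D=lambda a:np.array(a)/6+[225,170]; D4=lambda a:np.array(a)/4+[235,260]
ms=S([[510,432],[667,350],[738,452],[583,537]]);md=D4([[75,38],[395,78],[388,248],[38,195]])
a=unproj(s,ms,134);b=unproj(d,md,134);print('cov',a.round(),b.round())
for obs in ([(s,[0,1,2,3],ms)],):
    pass
import itertools
for q in (a,b):
    c=q.mean(0); e=(q[1]-q[0]+q[2]-q[3])/2; print('centre',c.round(1),np.linalg.norm(e),np.degrees(np.arctan2(e[1],e[0])), np.linalg.norm(q[3]-q[0]))
# cassettes: deck label & far end top corners: label centre then square-end two top corners
for n,sc,dd in (('A',[(322,45),(243,98),(293,137)],[(567,184),(372,183),(405,262)]),('B',[(64,102),(156,60),(170,105)],[(117,68),(293,82),(258,152)]),
 ('C',[(223,268),(275,190),(322,232)],[(103,315),(298,288),(312,380)]),('D',[(447,193),(367,262),(425,292)],[(577,420),(347,430),(390,535)])):
    for c,uv in((s,S(sc)),(d,D(dd))):
        X=unproj(c,uv,18);m=(X[1]+X[2])/2;e=X[0]-m;yaw=np.arctan2(e[1],e[0]);print(n,c['n'],X[0].round(),(m+55*e/np.linalg.norm(e)).round(),np.degrees(yaw).round(1))
E
```

```text
cov [[606. 231. 134.]
 [459. 259. 134.]
 [480. 355. 134.]
 [622. 327. 134.]] [[606. 233. 134.]
 [458. 255. 134.]
 [475. 350. 134.]
 [619. 327. 134.]]
centre [541.6 293.1 134. ] 147.32074511221268 169.11819360459 97.46120944306287
centre [539.4 291.2 134. ] 147.5928219811717 171.04410313449674 95.0246811356008
A scene [ 422. -199.   18.] [ 464. -185.   18.] -161.6
A side [ 418. -195.   18.] [ 461. -178.   18.] -158.5
B scene [ 657. -303.   18.] [ 619. -285.   18.] -25.3
B side [ 655. -309.   18.] [ 615. -286.   18.] -29.4
C scene [651. -69.  18.] [615. -70.  18.] 1.7
C side [649. -76.  18.] [610. -71.  18.] -6.9
D scene [441.   0.  18.] [484.  16.  18.] -159.6
D side [437.  -4.  18.] [481.  16.  18.] -155.4
```

```bash
cat >> h.py <<'E'
def go(x,y,z,yaw):
    """needed: roll first, then shifts, in row units. yaw: of tool y, deg (mod 180 -> nearest)"""
    p,R=pose(); cur=np.degrees(np.arctan2(R[1,1],R[0,1])); d=yaw-cur; d=(d+180)%360-180
    print('cur',p.round(1),'yaw',cur.round(1),'turn',round(d,1),'q6',bot.get_obs()['joint_positions'][5].round(2),'F',np.round(bot.get_obs()['contact_force'],1),'w',round(bot.get_obs()['grip_width'],1))
    a=np.radians(yaw); ty=np.array([np.cos(a),np.sin(a),0]); tz=np.array([np.sin(a),-np.cos(a),0]); D=np.array([x,y,z])-p
    print(' roll %.2f | y %.2f z %.2f x %.2f'%(-d/4,D@ty/40,D@tz/40,-D[2]/40))
E
python3 - <<'E'
from h import *
s=cam('scene');print(unproj(s,[[336,175],[390,224],[302,140],[440,283]],0).round())
p,R=pose();print(np.cross(R[:,0],R[:,1]).round(2),R[:,2].round(2))
go(540,292,260,80.5)
E
```

```text
[[ 320.    9.    0.]
 [ 314.  278.    0.]
 [ 310. -196.    0.]
 [ 347.  530.    0.]]
[ 0.94 -0.34 -0.  ] [ 0.94 -0.34 -0.  ]
cur [176.8 494.  251.2] yaw 70.3 turn 10.2 q6 -0.15 F [ 0.1 -1.3 -0.8] w 91.9
 roll -2.55 | y -3.48 z 9.79 x -0.22
```

Request:
move_arm(
  deltas=[
    {"roll": -0.85,"x": -0.2},
    {"roll": -0.85},
    {"roll": -0.85},
    {"z": 0.98,"y": -0.35},
    {"z": 0.98,"y": -0.35},
    {"z": 0.98,"y": -0.35},
    {"z": 0.98,"y": -0.35},
    {"z": 0.98,"y": -0.35},
    {"z": 0.98,"y": -0.35},
    {"z": 0.98,"y": -0.35},
    {"z": 0.98,"y": -0.35},
    {"z": 0.98,"y": -0.35},
    {"z": 0.98,"y": -0.35},
    {},
    {},
  ],
  grip=1,
)

```text
$.deltas[0]: bad value
```

```bash
python3 - <<'E'
from h import *
cov=[place(COV,540,292,np.radians(-10),116),place(MAG,540,292,np.radians(-10))]
snap('wrist','w1',None,1.5,cov)
snap('side','s1',(215,230,365,384),4,cov)
snap('scene','c1',(290,200,430,300),5,cov)
go(540,292,260,80.5)
E
```

```text
cur [176.9 494.2 251.5] yaw 70.3 turn 10.2 q6 -0.15 F [ 0.4 -0.5 -1.1] w 91.7
 roll -2.55 | y -3.49 z 9.79 x -0.21
```

View pics/w1.png

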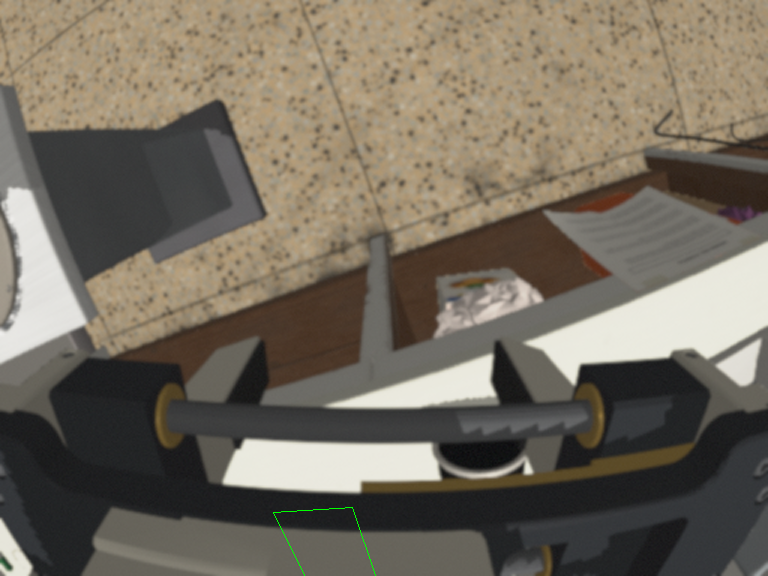

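View pics/s1.png

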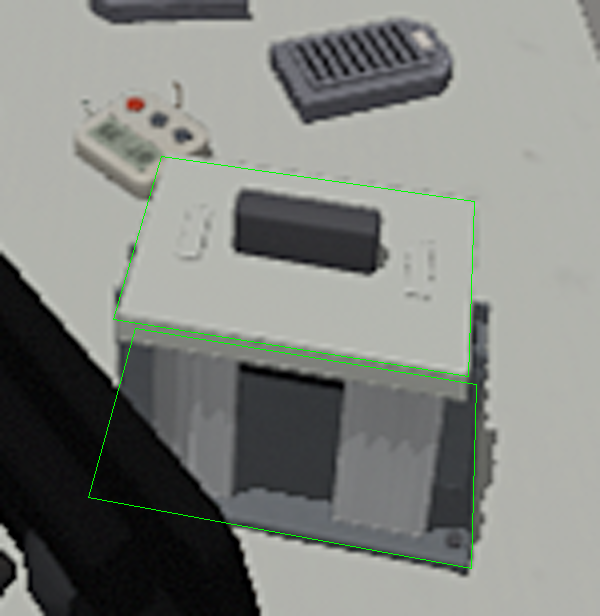

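View pics/c1.png

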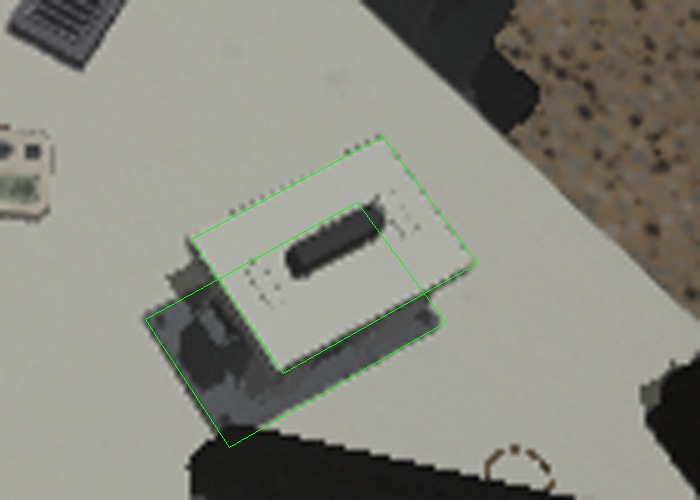

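Request:
move_arm(
  deltas=[
    {"x": -0.2,"y": 0,"z": 0,"roll": -0.85},
    {"x": 0,"y": 0,"z": 0,"roll": -0.85},
    {"x": 0,"y": 0,"z": 0,"roll": -0.85},
    {"x": 0,"y": -0.35,"z": 0.98,"roll": 0},
    {"x": 0,"y": -0.35,"z": 0.98,"roll": 0},
    {"x": 0,"y": -0.35,"z": 0.98,"roll": 0},
    {"x": 0,"y": -0.35,"z": 0.98,"roll": 0},
    {"x": 0,"y": -0.35,"z": 0.98,"roll": 0},
    {"x": 0,"y": -0.35,"z": 0.98,"roll": 0},
    {"x": 0,"y": -0.35,"z": 0.98,"roll": 0},
    {"x": 0,"y": -0.35,"z": 0.98,"roll": 0},
    {"x": 0,"y": -0.35,"z": 0.98,"roll": 0},
    {"x": 0,"y": -0.35,"z": 0.98,"roll": 0},
    {"x": 0,"y": 0,"z": 0,"roll": 0},
  ],
  grip=1,
)

```text
time: 1.47
tool_pos: [546.1, 286.9, 258.6]
tcp_rot: [-0.519, 1.568, -0.69]
contact_force: [-1.0, -1.4, -0.6]
grip_width: 91.6
```

```bash
python3 - <<'E'
from h import *
cov=[place(COV,540,292,np.radians(-10),116),place(MAG,540,292,np.radians(-10))]
snap('wrist','w2',None,1.5,cov)
go(540,292,260,80.3); go(540,292,163,80.3)
E
```

```text
cur [543.3 288.9 258.6] yaw 80.2 turn 0.1 q6 -1.04 F [-0.5  0.4 -0.8] w 91.7
 roll -0.02 | y 0.06 z -0.09 x -0.04
cur [543.3 288.9 258.6] yaw 80.2 turn 0.1 q6 -1.04 F [-0.5  0.4 -0.8] w 91.7
 roll -0.02 | y 0.06 z -0.09 x 2.39
```

View pics/w2.png

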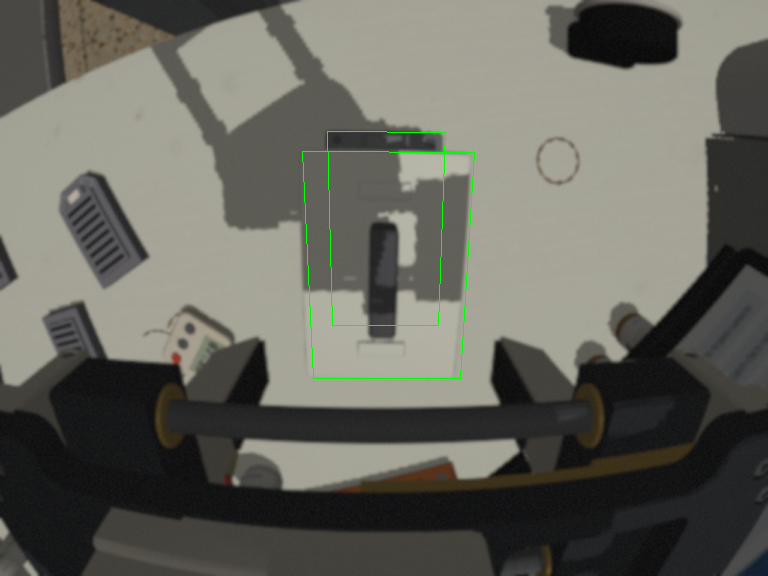

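Request:
move_arm(
  deltas=[
    {"x": 0.6,"y": 0.05,"z": -0.03,"roll": 0},
    {"x": 0.6,"y": 0,"z": -0.02,"roll": 0},
    {"x": 0.6,"y": 0,"z": 0,"roll": 0},
    {"x": 0.4,"y": 0,"z": 0,"roll": 0},
    {"x": 0.2,"y": 0,"z": 0,"roll": 0},
    {"x": 0,"y": 0,"z": 0,"roll": 0},
    {"x": 0,"y": 0,"z": 0,"roll": 0},
    {"x": 0,"y": 0,"z": 0,"roll": 0},
  ],
)

```text
time: 2.18
tool_pos: [539.3, 294.4, 165.2]
tcp_rot: [0.581, 1.568, 0.415]
contact_force: [0.7, -0.9, 0.4]
grip_width: 91.6
```

Request:
move_arm(
  deltas=[
    {"x": 0,"y": 0,"z": 0,"roll": 0},
    {"x": 0,"y": 0,"z": 0,"roll": 0},
    {"x": 0,"y": 0,"z": 0,"roll": 0},
    {"x": 0,"y": 0,"z": 0,"roll": 0},
    {"x": 0,"y": 0,"z": 0,"roll": 0},
    {"x": 0,"y": 0,"z": 0,"roll": 0},
    {"x": 0,"y": 0,"z": 0,"roll": 0},
    {"x": 0,"y": 0,"z": 0,"roll": 0},
    {"x": 0,"y": 0,"z": 0,"roll": 0},
    {"x": 0,"y": 0,"z": 0,"roll": 0},
  ],
  grip=0,
)

```text
time: 3.02
tool_pos: [538.9, 293.8, 163.7]
tcp_rot: [1.648, 1.571, 1.482]
contact_force: [-0.3, -0.1, 0.2]
grip_width: 29.5
```

```bash
python3 - <<'E'
from h import *
go(540,292,260,80.3)
E
```

```text
cur [538.9 293.8 163.7] yaw 80.5 turn -0.2 q6 -1.03 F [-0.3 -0.1  0.2] w 29.5
 roll 0.05 | y -0.04 z 0.04 x -2.41
```

Request:
move_arm(
  deltas=[
    {"x": 0,"y": 0,"z": 0,"roll": 0},
    {"x": 0,"y": 0,"z": 0,"roll": 0},
    {"x": 0,"y": 0,"z": 0,"roll": 0},
    {"x": 0,"y": 0,"z": 0,"roll": 0},
    {"x": 0,"y": 0,"z": 0,"roll": 0},
  ],
  grip=0,
)

```text
time: 3.43
tool_pos: [538.8, 292.9, 163.7]
tcp_rot: [-1.786, 1.569, -1.952]
contact_force: [-1.7, -5.1, 1.6]
grip_width: 16.0
```

Request:
move_arm(
  deltas=[
    {"x": -0.2,"y": 0,"z": 0,"roll": 0},
    {"x": -0.4,"y": 0,"z": 0,"roll": 0},
    {"x": -0.5,"y": 0,"z": 0,"roll": 0},
    {"x": -0.5,"y": 0,"z": 0,"roll": 0},
    {"x": -0.4,"y": 0,"z": 0,"roll": 0},
    {"x": 0,"y": 0,"z": 0,"roll": 0},
  ],
)

```text
time: 3.93
tool_pos: [540.1, 295.0, 247.9]
tcp_rot: [0.665, 1.563, 0.499]
contact_force: [0.3, 0.1, -2.2]
grip_width: 15.8
```

```bash
python3 - <<'E'
from h import *
go(435,132,240,90); go(435,132,49,90)
snap('wrist','w3',None,1.2)
snap('side','s3',(215,200,365,384),3)
E
```

```text
cur [540.1 295.  247.9] yaw 80.5 turn 9.5 q6 -1.03 F [ 0.3  0.1 -2.2] w 15.8
 roll -2.37 | y -4.07 z -2.63 x 0.20
cur [540.1 295.  247.9] yaw 80.5 turn 9.5 q6 -1.03 F [ 0.3  0.1 -2.2] w 15.8
 roll -2.37 | y -4.07 z -2.63 x 4.97
```

View pics/w3.png

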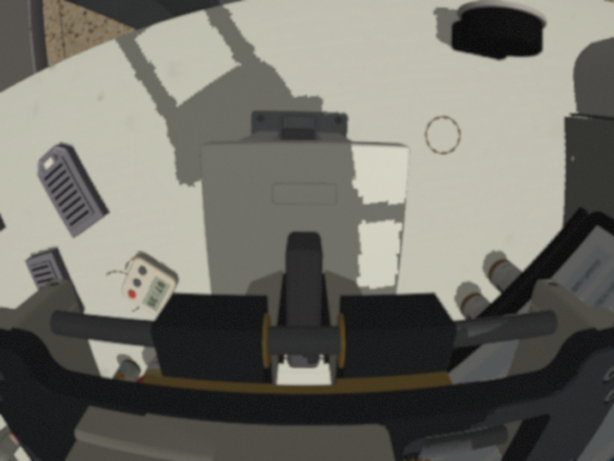

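View pics/s3.png

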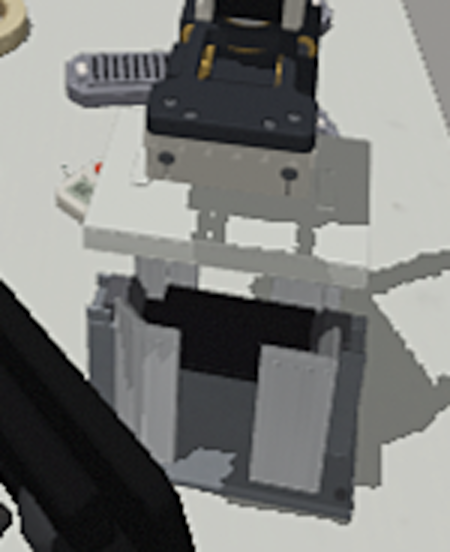

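Request:
move_arm(
  deltas=[
    {"x": 0,"y": 0,"z": 0,"roll": -0.6},
    {"x": 0,"y": 0,"z": 0,"roll": -0.6},
    {"x": 0,"y": 0,"z": 0,"roll": -0.6},
    {"x": 0,"y": 0,"z": 0,"roll": -0.57},
    {"x": 0,"y": -0.6,"z": -0.4,"roll": 0},
    {"x": 0,"y": -0.6,"z": -0.4,"roll": 0},
    {"x": 0,"y": -0.6,"z": -0.4,"roll": 0},
    {"x": 0,"y": -0.6,"z": -0.4,"roll": 0},
    {"x": 0,"y": -0.6,"z": -0.4,"roll": 0},
    {"x": 0,"y": -0.6,"z": -0.4,"roll": 0},
    {"x": 0,"y": -0.47,"z": -0.23,"roll": 0},
    {"x": 0,"y": 0,"z": 0,"roll": 0},
    {"x": 0.6,"y": 0,"z": 0,"roll": 0},
    {"x": 0.6,"y": 0,"z": 0,"roll": 0},
    {"x": 0.6,"y": 0,"z": 0,"roll": 0},
    {"x": 0.6,"y": 0,"z": 0,"roll": 0},
    {"x": 0.6,"y": 0,"z": 0,"roll": 0},
    {"x": 0.6,"y": 0,"z": 0,"roll": 0},
    {"x": 0,"y": 0,"z": 0,"roll": 0},
    {"x": 0,"y": 0,"z": 0,"roll": 0},
  ],
)

```text
time: 5.7
tool_pos: [432.6, 131.3, 98.5]
tcp_rot: [-3.095, 1.567, -3.096]
contact_force: [1.2, -0.7, -2.0]
grip_width: 15.7
```

```bash
python3 - <<'E'
from h import *
go(435,132,48,90)
snap('side','s4',(200,150,365,384),2.5)
m=snap('scene','c4',(230,120,430,300),4)
E
```

```text
cur [432.6 131.3  98.5] yaw 90.0 turn 0.0 q6 -1.45 F [ 1.2 -0.7 -2. ] w 15.7
 roll -0.00 | y 0.02 z 0.06 x 1.26
```

View pics/s4.png

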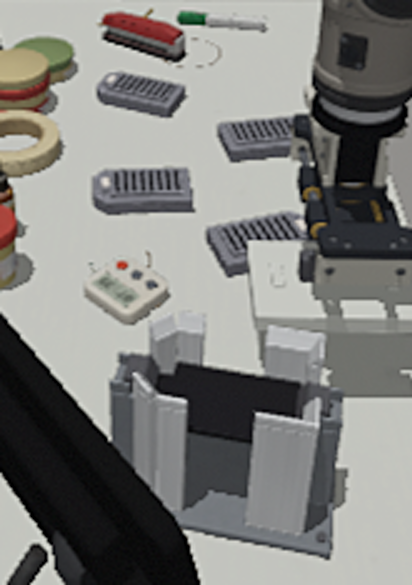

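View pics/c4.png

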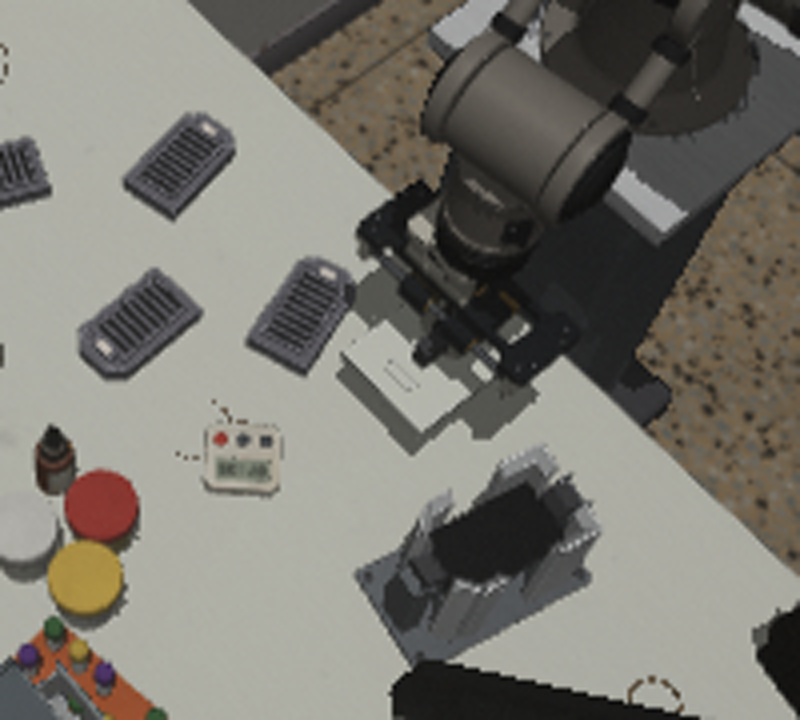

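Request:
move_arm(
  deltas=[
    {"x": 0.3,"y": 0,"z": 0,"roll": 0},
    {"x": 0.3,"y": 0,"z": 0,"roll": 0},
    {"x": 0.3,"y": 0,"z": 0,"roll": 0},
    {"x": 0.15,"y": 0,"z": 0,"roll": 0},
    {"x": 0.12,"y": 0,"z": 0,"roll": 0},
    {"x": 0.07,"y": 0,"z": 0,"roll": 0},
    {"x": 0.0,"y": 0,"z": 0,"roll": 0},
    {"x": 0,"y": 0,"z": 0,"roll": 0},
    {"x": 0,"y": 0,"z": 0,"roll": 0},
  ],
)

```text
time: 6.55
tool_pos: [434.0, 131.2, 50.6]
tcp_rot: [0.208, 1.57, 0.208]
contact_force: [-0.7, -0.3, -2.1]
grip_width: 16.1
```

```bash
python3 - <<'E'
from h import *
go(435,132,48,90)
E
```

```text
cur [434.  131.2  50.6] yaw 90.0 turn 0.0 q6 -1.45 F [-0.7 -0.3 -2.1] w 16.1
 roll -0.00 | y 0.02 z 0.03 x 0.07
```

Request:
move_arm(
  deltas=[
    {"x": 0.03,"y": 0,"z": 0,"roll": 0},
    {"x": 0.03,"y": 0,"z": 0,"roll": 0},
    {"x": 0.02,"y": 0,"z": 0,"roll": 0},
    {"x": 0.0,"y": 0,"z": 0,"roll": 0},
    {"x": 0,"y": 0,"z": 0,"roll": 0},
    {"x": 0,"y": 0,"z": 0,"roll": 0},
  ],
)

```text
time: 7.05
tool_pos: [433.8, 131.1, 47.6]
tcp_rot: [0.14, 1.57, 0.14]
contact_force: [-2.3, -0.2, 7.6]
grip_width: 15.8
```

Request:
move_arm(
  deltas=[
    {"x": 0.0,"y": 0,"z": 0,"roll": 0},
    {"x": 0.0,"y": 0,"z": 0,"roll": 0},
    {"x": 0.0,"y": 0,"z": 0,"roll": 0},
    {"x": 0.0,"y": 0,"z": 0,"roll": 0},
    {"x": 0,"y": 0,"z": 0,"roll": 0},
    {"x": 0,"y": 0,"z": 0,"roll": 0},
    {"x": 0,"y": 0,"z": 0,"roll": 0},
    {"x": -0.3,"y": 0,"z": 0,"roll": 0},
    {"x": -0.6,"y": 0,"z": 0,"roll": 0},
    {"x": -0.9,"y": 0,"z": 0,"roll": 0},
    {"x": -1,"y": 0,"z": 0,"roll": 0},
    {"x": -1,"y": 0,"z": 0,"roll": 0},
    {"x": -1,"y": 0,"z": 0,"roll": 0},
    {"x": 0,"y": 0,"z": 0,"roll": 0},
  ],
  grip=1,
)

```text
time: 8.22
tool_pos: [436.8, 131.6, 246.3]
tcp_rot: [0.13, 1.557, 0.13]
contact_force: [1.3, 0.5, 0.7]
grip_width: 91.7
```

```bash
python3 - <<'E'
from h import *
go(484,16,120,115.0);go(484,16,120,-65)
snap('wrist','w5',None,1.5,[place(COV,434,132,0),place(CAS,484,16,np.radians(-158))])
E
```

```text
cur [436.8 131.6 246.3] yaw 90.0 turn 25.0 q6 -1.45 F [1.3 0.5 0.7] w 91.7
 roll -6.25 | y -3.12 z -0.15 x 3.16
cur [436.8 131.6 246.3] yaw 90.0 turn -155.0 q6 -1.45 F [1.3 0.5 0.7] w 91.7
 roll 38.75 | y 3.12 z 0.15 x 3.16
```

View pics/w5.png

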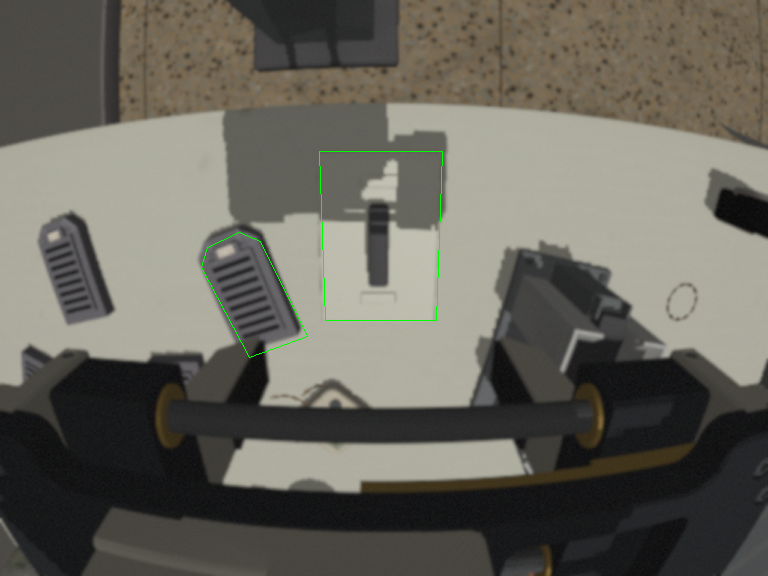

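```bash
python3 - <<'E'
from h import *
go(540,292,260,80.3)
E
```

```text
cur [435.5 131.4 242.9] yaw 90.0 turn -9.7 q6 -1.45 F [-0.1  0.6 -1.1] w 91.7
 roll 2.42 | y 4.40 z 1.90 x -0.43
```

Request:
move_arm(
  deltas=[
    {"x": -0.4,"y": 0,"z": 0,"roll": 0.8},
    {"x": 0,"y": 0,"z": 0,"roll": 0.8},
    {"x": 0,"y": 0,"z": 0,"roll": 0.8},
    {"x": 0,"y": 0.88,"z": 0.38,"roll": 0},
    {"x": 0,"y": 0.88,"z": 0.38,"roll": 0},
    {"x": 0,"y": 0.88,"z": 0.38,"roll": 0},
    {"x": 0,"y": 0.88,"z": 0.38,"roll": 0},
    {"x": 0,"y": 0.88,"z": 0.38,"roll": 0},
    {"x": 0,"y": 0,"z": 0,"roll": 0},
    {"x": 0,"y": 0,"z": 0,"roll": 0},
    {"x": 0,"y": 0,"z": 0,"roll": 0},
  ],
)

```text
time: 9.18
tool_pos: [537.2, 291.5, 253.2]
tcp_rot: [-2.53, 1.567, -2.697]
contact_force: [0.0, 0.3, 0.5]
grip_width: 91.9
```

```bash
python3 - <<'E'
from h import *
Q=np.array([[-66.5,-42.5,130],[66.5,-42.5,130],[66.5,42.5,130],[-66.5,42.5,130]])
K=np.array([[-56.5,-32.5,120],[41,-32.5,120],[56.5,-17,120],[56.5,17,120],[41,32.5,120],[-56.5,32.5,120]])
cov=[place(Q,540,292,np.radians(-10)),place(MAG,540,292,np.radians(-10)),place(K,540,292,np.radians(-10))]
im,c=snap('wrist','w6',(190,60,330,260),3)
save(im,c,'w6d',(190,60,330,260),3,cov)
go(610,-70,170,87)
E
```

```text
cur [537.2 291.1 254. ] yaw 80.4 turn 6.6 q6 -1.03 F [ 0.2 -1.1  0.9] w 91.9
 roll -1.66 | y -8.92 z 2.29 x 2.10
```

View pics/w6.png

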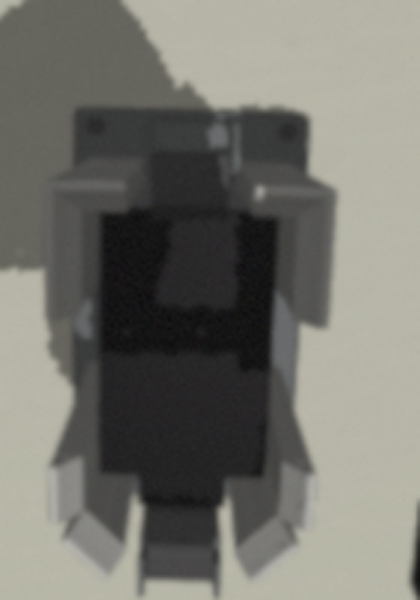

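View pics/w6d.png

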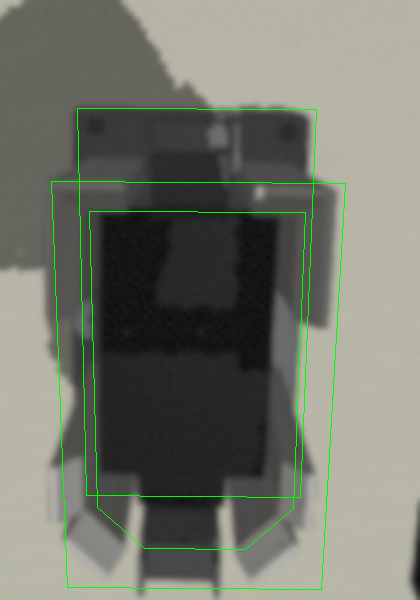

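Request:
move_arm(
  deltas=[
    {"x": 0,"y": 0,"z": 0,"roll": -0.83},
    {"x": 0,"y": 0,"z": 0,"roll": -0.83},
    {"x": 0.2,"y": -0.89,"z": 0.23,"roll": 0},
    {"x": 0.2,"y": -0.89,"z": 0.23,"roll": 0},
    {"x": 0.2,"y": -0.89,"z": 0.23,"roll": 0},
    {"x": 0.2,"y": -0.89,"z": 0.23,"roll": 0},
    {"x": 0.2,"y": -0.89,"z": 0.23,"roll": 0},
    {"x": 0.2,"y": -0.89,"z": 0.23,"roll": 0},
    {"x": 0.2,"y": -0.89,"z": 0.23,"roll": 0},
    {"x": 0.2,"y": -0.89,"z": 0.23,"roll": 0},
    {"x": 0.2,"y": -0.89,"z": 0.23,"roll": 0},
    {"x": 0.2,"y": -0.89,"z": 0.23,"roll": 0},
    {"x": 0,"y": 0,"z": 0,"roll": 0},
    {"x": 0,"y": 0,"z": 0,"roll": 0},
    {"x": 0,"y": 0,"z": 0,"roll": 0},
  ],
)

```text
time: 10.48
tool_pos: [610.5, -68.7, 175.4]
tcp_rot: [1.607, 1.57, 1.553]
contact_force: [0.1, 1.0, 0.8]
grip_width: 91.7
```

```bash
python3 - <<'E'
from h import *
snap('wrist','w7',(150,60,400,260),3,[place(CAS,610,-70,np.radians(-3))])
snap('side','s7',(215,160,365,280),5,[place(CAS,610,-70,np.radians(-3))])
go(610,-70,170,87)
E
```

```text
cur [610.9 -67.4 175.7] yaw 87.1 turn -0.1 q6 -1.75 F [-1.1 -0.1 -0.2] w 91.8
 roll 0.02 | y -0.07 z -0.02 x 0.14
```

View pics/w7.png

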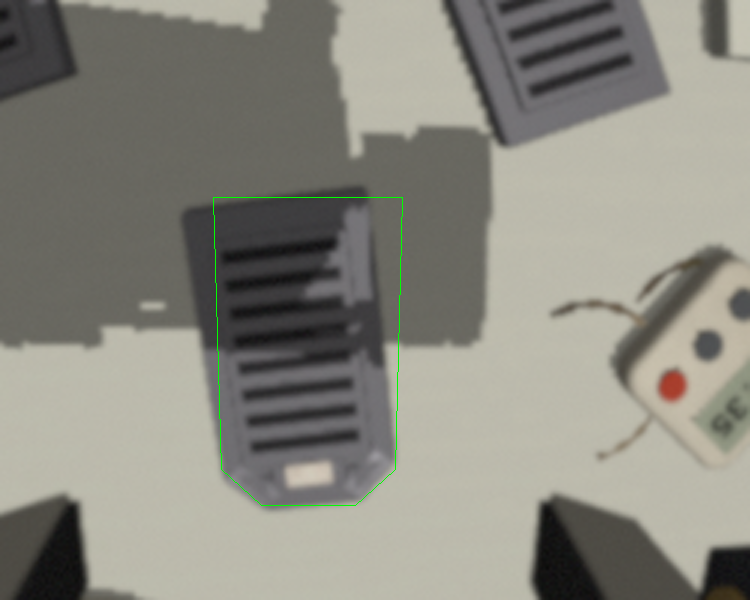

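View pics/s7.png

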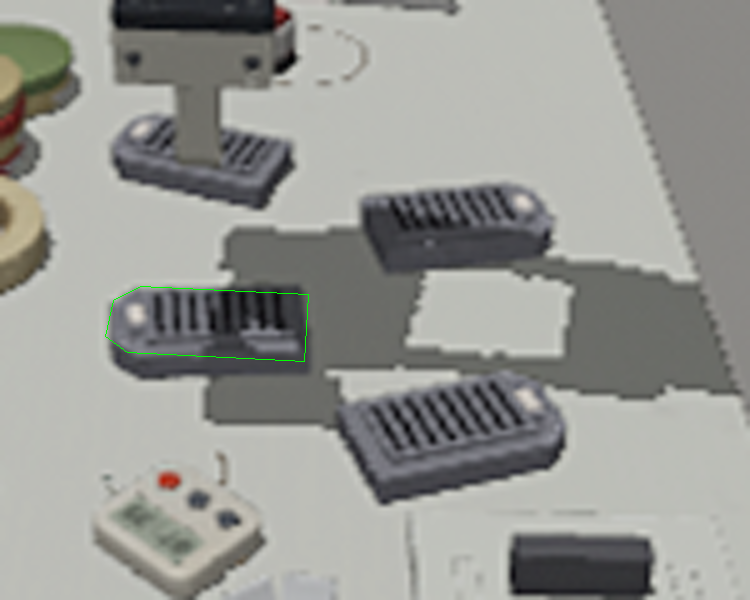

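```bash
cat >> h.py <<'E'
def fitcas(pts,crop0,k,x0,tp=None,z=0):
    c=cam('wrist',tp or pose()); uv=(np.array(pts,float)+.5)/k+np.array(crop0)-.5
    r,e=fit(CAS,[(c,list(range(6)),uv)],z,x0); print('fit',r[:2].round(1),np.degrees(r[2]).round(2),'rms',round(e,2)); return r
E
python3 - <<'E'
from h import *
r=fitcas([(182,212),(222,470),(263,508),(358,503),(395,466),(367,188)],(150,60),3,[610,-70,0])
go(r[0],r[1],27,np.degrees(r[2])+90)
E
```

```text
fit [610.9 -73.6] 3.23 rms 1.04
cur [610.9 -67.4 175.7] yaw 87.1 turn 6.2 q6 -1.75 F [-1.1 -0.1 -0.2] w 91.8
 roll -1.54 | y -0.16 z -0.01 x 3.72
```

Request:
move_arm(
  deltas=[
    {"x": 0.5,"y": -0.12,"z": 0,"roll": -0.8},
    {"x": 0.8,"y": 0,"z": 0,"roll": -0.74},
    {"x": 0.8,"y": 0,"z": 0,"roll": 0},
    {"x": 0.8,"y": 0,"z": 0,"roll": 0},
    {"x": 0.5,"y": 0,"z": 0,"roll": 0},
    {"x": 0.2,"y": 0,"z": 0,"roll": 0},
    {"x": 0.0,"y": 0,"z": 0,"roll": 0},
    {"x": 0.0,"y": 0,"z": 0,"roll": 0},
    {"x": 0.0,"y": 0,"z": 0,"roll": 0},
  ],
)

```text
time: 11.33
tool_pos: [612.3, -73.0, 32.9]
tcp_rot: [-0.276, 1.567, -0.22]
contact_force: [-0.2, 0.5, -0.1]
grip_width: 92.1
```

```bash
python3 - <<'E'
from h import *
go(610.9,-72.5,27,93.2)
E
```

```text
cur [612.3 -73.   32.9] yaw 93.2 turn -0.0 q6 -1.87 F [-0.2  0.5 -0.1] w 92.1
 roll 0.01 | y 0.01 z -0.03 x 0.15
```

Request:
move_arm(
  deltas=[
    {"x": 0.07,"y": 0,"z": -0.03,"roll": 0},
    {"x": 0.06,"y": 0,"z": 0,"roll": 0},
    {"x": 0.0,"y": 0,"z": 0,"roll": 0},
    {"x": 0.0,"y": 0,"z": 0,"roll": 0},
  ],
)

```text
time: 11.67
tool_pos: [609.9, -73.3, 26.0]
tcp_rot: [-0.071, 1.57, -0.015]
contact_force: [-1.0, -0.0, -0.3]
grip_width: 91.7
```

Request:
move_arm(
  deltas=[
    {"x": 0.0,"y": 0,"z": 0,"roll": 0},
    {"x": 0.0,"y": 0,"z": 0,"roll": 0},
    {"x": 0.0,"y": 0,"z": 0,"roll": 0},
    {"x": 0.0,"y": 0,"z": 0,"roll": 0},
    {"x": 0.0,"y": 0,"z": 0,"roll": 0},
    {"x": 0.0,"y": 0,"z": 0,"roll": 0},
    {"x": 0.0,"y": 0,"z": 0,"roll": 0},
    {"x": 0.0,"y": 0,"z": 0,"roll": 0},
  ],
  grip=0,
)

```text
time: 12.33
tool_pos: [609.9, -73.3, 25.7]
tcp_rot: [0.7, 1.571, 0.755]
contact_force: [-0.8, -0.6, 0.2]
grip_width: 62.0
```

```bash
python3 - <<'E'
from h import *
go(540,291,235,80.3)
E
```

```text
cur [609.9 -73.3  25.7] yaw 93.2 turn -12.9 q6 -1.87 F [-0.8 -0.6  0.2] w 62.0
 roll 3.22 | y 8.68 z -3.26 x -5.23
```

Request:
move_arm(
  deltas=[
    {"x": -0.3,"y": 0,"z": 0,"roll": 0},
    {"x": -0.8,"y": 0,"z": 0,"roll": 0},
    {"x": -0.9,"y": 0,"z": 0,"roll": 0},
    {"x": -0.9,"y": 0,"z": 0,"roll": 0.8},
    {"x": -0.9,"y": 0,"z": 0,"roll": 0.8},
    {"x": -0.8,"y": 0,"z": 0,"roll": 0.8},
    {"x": 0,"y": 0,"z": 0,"roll": 0.82},
    {"x": 0,"y": 0.8,"z": -0.3,"roll": 0},
    {"x": 0,"y": 0.8,"z": -0.3,"roll": 0},
    {"x": 0,"y": 0.8,"z": -0.3,"roll": 0},
    {"x": 0,"y": 0.8,"z": -0.3,"roll": 0},
    {"x": 0,"y": 0.8,"z": -0.3,"roll": 0},
    {"x": 0,"y": 0.8,"z": -0.3,"roll": 0},
    {"x": 0,"y": 0.8,"z": -0.3,"roll": 0},
    {"x": 0,"y": 0.8,"z": -0.3,"roll": 0},
    {"x": 0,"y": 0.8,"z": -0.3,"roll": 0},
    {"x": 0,"y": 0.8,"z": -0.3,"roll": 0},
    {"x": 0,"y": 0.6,"z": -0.2,"roll": 0},
    {"x": 0,"y": 0,"z": 0,"roll": 0},
    {"x": 0,"y": 0,"z": 0,"roll": 0},
  ],
)

```text
time: 14.0
tool_pos: [540.9, 288.7, 210.3]
tcp_rot: [0.089, 1.57, -0.078]
contact_force: [0.2, -1.3, -0.8]
grip_width: 62.1
```

```bash
cat >> h.py <<'E'
Q=np.array([[-66.5,-42.5,130],[66.5,-42.5,130],[66.5,42.5,130],[-66.5,42.5,130]])
def over(name,mx=540,my=291,ma=-9.7,off=25.7):
    p,R=pose(); yaw=np.arctan2(R[1,1],R[0,1])-np.pi/2
    g=[place(CAS,p[0],p[1],yaw,p[2]-off),place(Q,mx,my,np.radians(ma))]
    im,c=snap('wrist',name,(160,50,350,250),3,g[:1]); save(im,c,name+'b',(160,50,350,250),3,g[1:])
    cv2.imwrite(f'pics/{name}.png',np.hstack([cv2.imread(f'pics/{name}.png'),cv2.imread(f'pics/{name}b.png')])[:, :]); i=cv2.imread(f'pics/{name}.png'); cv2.imwrite(f'pics/{name}.png',cv2.resize(i,(798,420)))
E
python3 - <<'E'
from h import *
go(540,291,190,80.3)
over('w8')
E
```

```text
cur [540.9 288.7 210.3] yaw 80.5 turn -0.2 q6 -1.04 F [ 0.2 -1.3 -0.8] w 62.1
 roll 0.04 | y 0.05 z -0.03 x 0.51
```

View pics/w8.png

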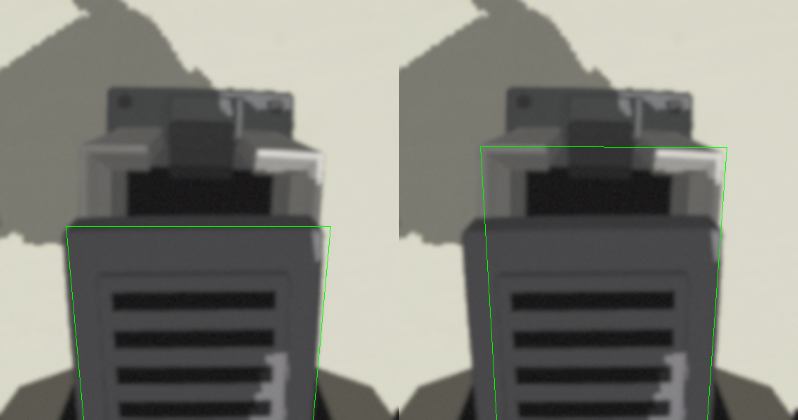

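Request:
move_arm(
  deltas=[
    {"x": 0.3,"y": 0.06,"z": -0.03,"roll": 0.04},
    {"x": 0.4,"y": 0,"z": 0,"roll": 0},
    {"x": 0.3,"y": 0,"z": 0,"roll": 0},
    {"x": 0.2,"y": 0,"z": 0,"roll": 0},
    {"x": 0,"y": 0,"z": 0,"roll": 0},
    {"x": 0,"y": 0,"z": 0,"roll": 0},
    {"x": 0,"y": 0,"z": 0,"roll": 0},
  ],
)

```text
time: 14.63
tool_pos: [541.5, 289.6, 162.7]
tcp_rot: [0.539, 1.569, 0.366]
contact_force: [0.3, 0.2, -1.2]
grip_width: 61.6
```

```bash
python3 - <<'E'
from h import *
go(540.1,291.8,140,80.3)
snap('wrist','w9',(160,50,350,250),3)
E
```

```text
cur [541.5 289.6 162.7] yaw 80.1 turn 0.2 q6 -1.03 F [ 0.3  0.2 -1.2] w 61.6
 roll -0.05 | y 0.05 z -0.04 x 0.57
```

View pics/w9.png

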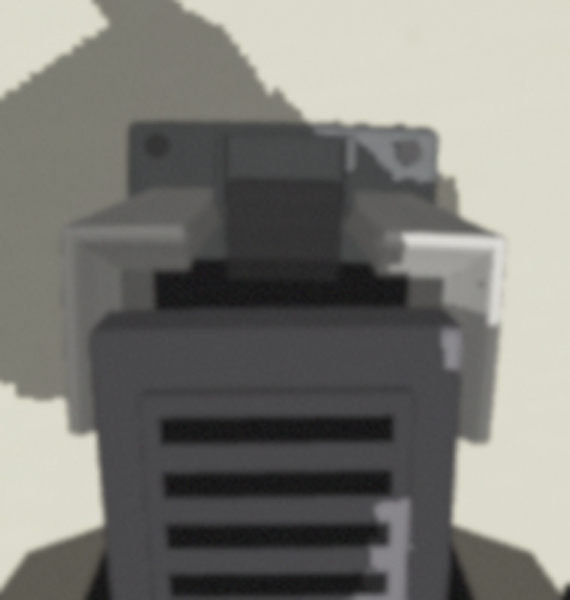

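Request:
move_arm(
  deltas=[
    {"x": 0,"y": 0.05,"z": -0.04,"roll": -0.03},
    {"x": 0.1,"y": 0,"z": 0,"roll": 0},
    {"x": 0.1,"y": 0,"z": 0,"roll": 0},
    {"x": 0.1,"y": 0,"z": 0,"roll": 0},
    {"x": 0.1,"y": 0,"z": 0,"roll": 0},
    {"x": 0.1,"y": 0,"z": 0,"roll": 0},
    {"x": 0.1,"y": 0,"z": 0,"roll": 0},
    {"x": 0,"y": 0,"z": 0,"roll": 0},
    {"x": 0,"y": 0,"z": 0,"roll": 0},
  ],
)

```text
time: 15.43
tool_pos: [539.1, 290.3, 136.6]
tcp_rot: [-2.014, 1.567, -2.184]
contact_force: [-0.3, -6.2, -3.1]
grip_width: 61.7
```

```bash
python3 - <<'E'
from h import *
go(540.1,291.8,120,80.3)
snap('wrist','w10',(160,50,350,250),3)
E
```

```text
cur [539.1 290.3 136.6] yaw 80.2 turn 0.1 q6 -1.03 F [-0.3 -6.2 -3.1] w 61.7
 roll -0.02 | y 0.04 z 0.02 x 0.41
```

View pics/w10.png

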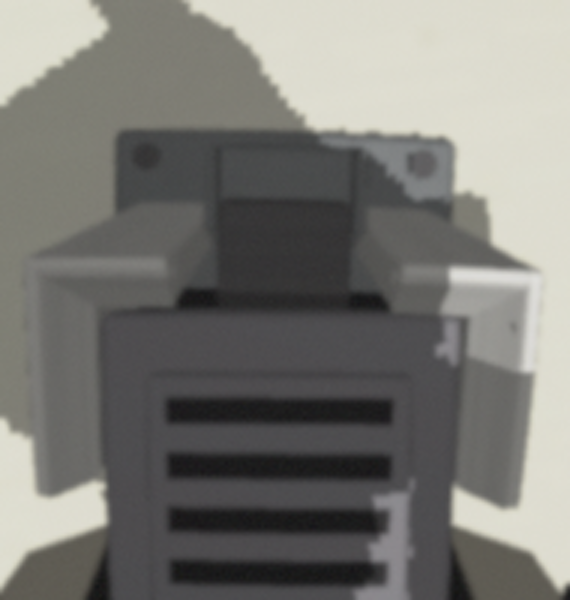

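Request:
move_arm(
  deltas=[
    {"x": 0,"y": -0.03,"z": 0,"roll": 0},
    {"x": 0.1,"y": 0,"z": 0,"roll": 0},
    {"x": 0.1,"y": 0,"z": 0,"roll": 0},
    {"x": 0.1,"y": 0,"z": 0,"roll": 0},
    {"x": 0.1,"y": 0,"z": 0,"roll": 0},
    {"x": 0,"y": 0,"z": 0,"roll": 0},
    {"x": 0,"y": 0,"z": 0,"roll": 0},
  ],
)

```text
time: 16.07
tool_pos: [539.6, 290.1, 121.5]
tcp_rot: [-1.371, 1.569, -1.541]
contact_force: [0.4, -5.5, 0.8]
grip_width: 61.5
```

```bash
python3 - <<'E'
from h import *
go(540.1,291.8,99,80.3)
E
```

```text
cur [539.6 290.1 121.5] yaw 80.2 turn 0.1 q6 -1.03 F [ 0.4 -5.5  0.8] w 61.5
 roll -0.01 | y 0.05 z 0.00 x 0.56
```

Request:
move_arm(
  deltas=[
    {"x": 0,"y": -0.04,"z": 0,"roll": 0},
    {"x": 0.1,"y": 0,"z": 0,"roll": 0},
    {"x": 0.1,"y": 0,"z": 0,"roll": 0},
    {"x": 0.1,"y": 0,"z": 0,"roll": 0},
    {"x": 0.1,"y": 0,"z": 0,"roll": 0},
    {"x": 0.1,"y": 0,"z": 0,"roll": 0},
    {"x": 0.05,"y": 0,"z": 0,"roll": 0},
    {"x": 0,"y": 0,"z": 0,"roll": 0},
    {"x": 0,"y": 0,"z": 0,"roll": 0},
  ],
)

```text
time: 16.82
tool_pos: [539.7, 289.8, 100.0]
tcp_rot: [0.58, 1.569, 0.41]
contact_force: [1.8, -0.6, 4.7]
grip_width: 61.9
```

```bash
python3 - <<'E'
from h import *
go(540.1,291.8,99,80.3)
snap('wrist','w11',(160,50,350,250),3)
E
```

```text
cur [539.7 289.8 100. ] yaw 80.3 turn 0.0 q6 -1.03 F [ 1.8 -0.6  4.7] w 61.9
 roll -0.01 | y 0.05 z 0.00 x 0.02
```

View pics/w11.png

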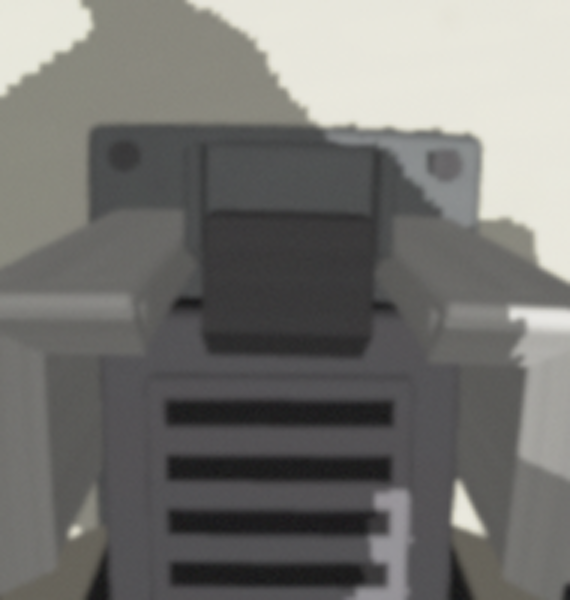

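Request:
move_arm(
  deltas=[
    {"x": 0.05,"y": 0,"z": 0,"roll": 0},
    {"x": 0,"y": 0,"z": 0,"roll": 0},
    {"x": 0,"y": 0,"z": 0,"roll": 0},
  ],
)

```text
time: 17.12
tool_pos: [539.7, 289.8, 98.1]
tcp_rot: [0.581, 1.569, 0.411]
contact_force: [0.8, -1.0, 5.8]
grip_width: 62.1
```

Request:
move_arm(
  deltas=[
    {"x": 0,"y": 0,"z": 0,"roll": 0},
    {"x": 0,"y": 0,"z": 0,"roll": 0},
    {"x": 0,"y": 0,"z": 0,"roll": 0},
    {"x": 0,"y": 0,"z": 0,"roll": 0},
    {"x": 0,"y": 0,"z": 0,"roll": 0},
    {"x": 0,"y": 0,"z": 0,"roll": 0},
    {"x": -0.4,"y": 0,"z": 0,"roll": 0},
    {"x": -0.8,"y": 0,"z": 0,"roll": 0},
    {"x": -0.8,"y": 0,"z": 0,"roll": 0},
    {"x": -0.8,"y": 0,"z": 0,"roll": 0},
    {"x": -0.8,"y": 0,"z": 0,"roll": 0},
    {"x": 0,"y": 0,"z": 0,"roll": 0},
    {"x": 0,"y": 0,"z": 0,"roll": 0},
  ],
  grip=1,
)

```text
time: 18.2
tool_pos: [539.9, 289.8, 244.0]
tcp_rot: [0.56, 1.566, 0.39]
contact_force: [-0.5, 0.7, -0.6]
grip_width: 91.6
```

```bash
python3 - <<'E'
from h import *
snap('wrist','w12',(160,50,350,250),3,[place(CAS,540,290,np.radians(-9.7),78)])
go(617,-285,150,62); go(484,16,150,-68)
snap('side','s12',(200,150,365,384),2.5)
E
```

```text
cur [539.1 289.4 242. ] yaw 80.3 turn -18.3 q6 -1.03 F [ 0.3 -0.9 -0.4] w 92.3
 roll 4.57 | y -11.77 z 8.46 x 2.30
cur [539.1 289.4 242. ] yaw 80.3 turn -148.3 q6 -1.03 F [ 0.3 -0.9 -0.4] w 92.3
 roll 37.07 | y 5.82 z 3.84 x 2.30
```

View pics/w12.png

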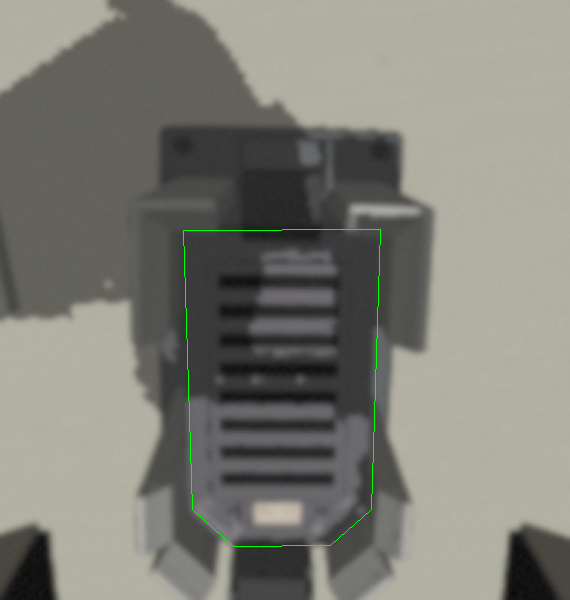

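View pics/s12.png

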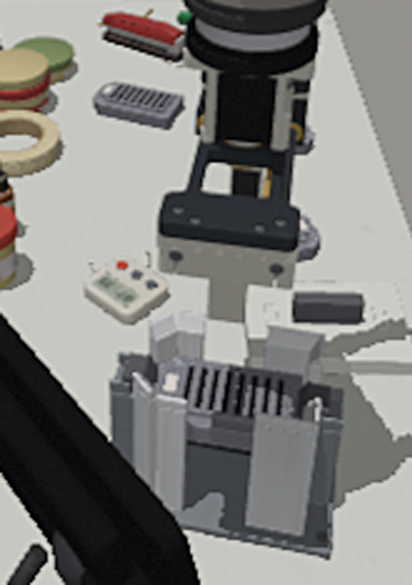

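Request:
move_arm(
  deltas=[
    {"x": 0,"y": 0,"z": 0,"roll": 0.92},
    {"x": 0,"y": 0,"z": 0,"roll": 0.92},
    {"x": 0,"y": 0,"z": 0,"roll": 0.92},
    {"x": 0,"y": 0,"z": 0,"roll": 0.92},
    {"x": 0,"y": 0,"z": 0,"roll": 0.92},
    {"x": 0.1,"y": -0.785,"z": 0.564,"roll": 0},
    {"x": 0.1,"y": -0.785,"z": 0.564,"roll": 0},
    {"x": 0.1,"y": -0.785,"z": 0.564,"roll": 0},
    {"x": 0.1,"y": -0.785,"z": 0.564,"roll": 0},
    {"x": 0.1,"y": -0.785,"z": 0.564,"roll": 0},
    {"x": 0.1,"y": -0.785,"z": 0.564,"roll": 0},
    {"x": 0.1,"y": -0.785,"z": 0.564,"roll": 0},
    {"x": 0.1,"y": -0.785,"z": 0.564,"roll": 0},
    {"x": 0.1,"y": -0.785,"z": 0.564,"roll": 0},
    {"x": 0.1,"y": -0.785,"z": 0.564,"roll": 0},
    {"x": 0.1,"y": -0.785,"z": 0.564,"roll": 0},
    {"x": 0.1,"y": -0.785,"z": 0.564,"roll": 0},
    {"x": 0.1,"y": -0.785,"z": 0.564,"roll": 0},
    {"x": 0.1,"y": -0.785,"z": 0.564,"roll": 0},
    {"x": 0.1,"y": -0.785,"z": 0.564,"roll": 0},
  ],
)

```text
time: 19.97
tool_pos: [614.6, -287.0, 179.3]
tcp_rot: [3.04, 1.567, 2.549]
contact_force: [0.9, 0.1, -0.7]
grip_width: 91.8
```

Request:
move_arm(
  deltas=[
    {"x": 0,"y": 0,"z": 0,"roll": 0},
    {"x": 0,"y": 0,"z": 0,"roll": 0},
    {"x": 0,"y": 0,"z": 0,"roll": 0},
  ],
)

```text
time: 20.22
tool_pos: [614.7, -284.9, 179.8]
tcp_rot: [2.933, 1.567, 2.441]
contact_force: [0.3, 0.0, 0.4]
grip_width: 91.7
```

```bash
python3 - <<'E'
from h import *
snap('wrist','w13',(150,60,400,260),3,[place(CAS,617,-285,np.radians(-27))])
go(617,-285,150,63)
E
```

```text
cur [ 615.1 -284.2  180.5] yaw 61.9 turn 1.1 q6 -1.63 F [ 0.8  0.6 -0.6] w 91.7
 roll -0.28 | y 0.00 z 0.05 x 0.76
```

View pics/w13.png

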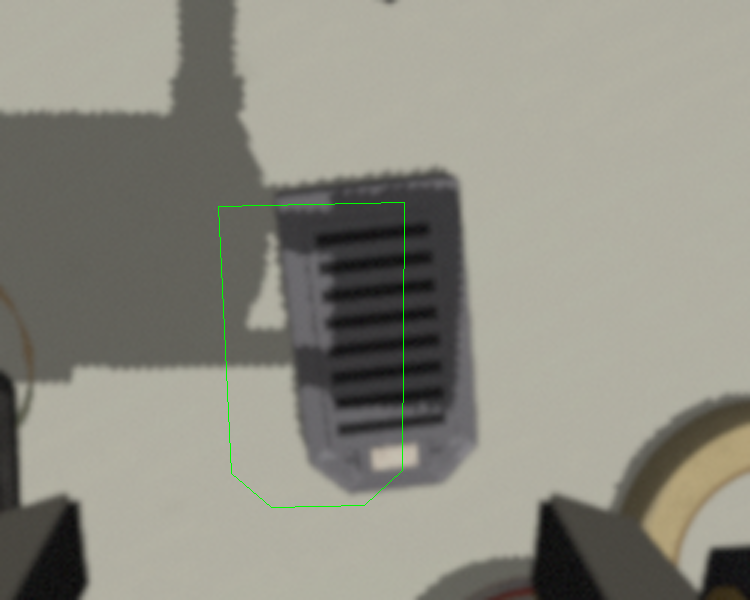

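```bash
python3 - <<'E'
from h import *
r=fitcas([(275,192),(308,462),(350,493),(442,484),(477,445),(457,180)],(150,60),3,[625,-265,-.4])
go(r[0],r[1],26,np.degrees(r[2])+90)
E
```

```text
fit [ 623.1 -260.6] -21.8 rms 0.55
cur [ 615.1 -284.2  180.5] yaw 61.9 turn 6.3 q6 -1.63 F [ 0.8  0.6 -0.6] w 91.7
 roll -1.58 | y 0.62 z -0.03 x 3.86
```

Request:
move_arm(
  deltas=[
    {"x": 0,"y": 0,"z": 0,"roll": -0.8},
    {"x": 0,"y": 0,"z": 0,"roll": -0.78},
    {"x": 0,"y": 0.62,"z": -0.03,"roll": 0},
    {"x": 0.5,"y": 0,"z": 0,"roll": 0},
    {"x": 0.8,"y": 0,"z": 0,"roll": 0},
    {"x": 0.8,"y": 0,"z": 0,"roll": 0},
    {"x": 0.7,"y": 0,"z": 0,"roll": 0},
    {"x": 0.4,"y": 0,"z": 0,"roll": 0},
    {"x": 0.3,"y": 0,"z": 0,"roll": 0},
    {"x": 0.15,"y": 0,"z": 0,"roll": 0},
    {"x": 0.1,"y": 0,"z": 0,"roll": 0},
    {"x": 0,"y": 0,"z": 0,"roll": 0},
    {"x": 0,"y": 0,"z": 0,"roll": 0},
    {"x": 0,"y": 0,"z": 0,"roll": 0},
  ],
)

```text
time: 21.43
tool_pos: [624.3, -262.3, 33.1]
tcp_rot: [-0.081, 1.568, -0.462]
contact_force: [0.1, 0.3, 0.9]
grip_width: 91.8
```

```bash
python3 - <<'E'
from h import *
go(623.1,-260.6,26,68.2)
E
```

```text
cur [ 624.3 -262.3   33.1] yaw 68.2 turn 0.0 q6 -1.7 F [0.1 0.3 0.9] w 91.8
 roll -0.00 | y 0.03 z -0.04 x 0.18
```

Request:
move_arm(
  deltas=[
    {"x": 0.08,"y": 0.03,"z": -0.03,"roll": 0},
    {"x": 0.06,"y": 0,"z": 0,"roll": 0},
    {"x": 0,"y": 0,"z": 0,"roll": 0},
    {"x": 0,"y": 0,"z": 0,"roll": 0},
  ],
)

```text
time: 21.77
tool_pos: [622.7, -260.4, 26.0]
tcp_rot: [2.694, 1.57, 2.313]
contact_force: [-0.4, -1.0, 0.2]
grip_width: 91.6
```

Request:
move_arm(
  deltas=[
    {"x": 0.0,"y": 0,"z": 0,"roll": 0},
    {"x": 0.0,"y": 0,"z": 0,"roll": 0},
    {"x": 0.0,"y": 0,"z": 0,"roll": 0},
    {"x": 0.0,"y": 0,"z": 0,"roll": 0},
    {"x": 0.0,"y": 0,"z": 0,"roll": 0},
    {"x": 0.0,"y": 0,"z": 0,"roll": 0},
    {"x": 0.0,"y": 0,"z": 0,"roll": 0},
    {"x": 0.0,"y": 0,"z": 0,"roll": 0},
  ],
  grip=0,
)

```text
time: 22.43
tool_pos: [622.9, -260.5, 26.2]
tcp_rot: [0.685, 1.571, 0.305]
contact_force: [0.2, -0.1, 0.4]
grip_width: 61.6
```

```bash
python3 - <<'E'
from h import *
go(539.7,289.8,210,80.3)
E
```

```text
cur [ 622.9 -260.5   26.2] yaw 68.2 turn 12.1 q6 -1.7 F [ 0.2 -0.1  0.4] w 61.6
 roll -3.03 | y 13.21 z -4.37 x -4.60
```

Request:
move_arm(
  deltas=[
    {"x": -0.3,"y": 0,"z": 0,"roll": 0},
    {"x": -0.8,"y": 0,"z": 0,"roll": 0},
    {"x": -0.9,"y": 0,"z": 0,"roll": -0.8},
    {"x": -0.9,"y": 0,"z": 0,"roll": -0.8},
    {"x": -0.9,"y": 0,"z": 0,"roll": -0.8},
    {"x": -0.8,"y": 0,"z": 0,"roll": -0.63},
    {"x": 0,"y": 0,"z": 0,"roll": 0},
  ],
)

```text
time: 23.02
tool_pos: [625.4, -261.7, 219.6]
tcp_rot: [-0.339, 1.556, -0.505]
contact_force: [0.8, -0.1, 0.6]
grip_width: 61.8
```

Request:
move_arm(
  deltas=[
    {"x": 0,"y": 0.4,"z": -0.13,"roll": 0},
    {"x": 0,"y": 0.8,"z": -0.265,"roll": 0},
    {"x": 0,"y": 0.8,"z": -0.265,"roll": 0},
    {"x": 0,"y": 0.8,"z": -0.265,"roll": 0},
    {"x": 0,"y": 0.8,"z": -0.265,"roll": 0},
    {"x": 0,"y": 0.8,"z": -0.265,"roll": 0},
    {"x": 0,"y": 0.8,"z": -0.265,"roll": 0},
    {"x": 0,"y": 0.8,"z": -0.265,"roll": 0},
    {"x": 0,"y": 0.8,"z": -0.265,"roll": 0},
    {"x": 0,"y": 0.8,"z": -0.265,"roll": 0},
    {"x": 0,"y": 0.8,"z": -0.265,"roll": 0},
    {"x": 0,"y": 0.8,"z": -0.265,"roll": 0},
    {"x": 0,"y": 0.8,"z": -0.265,"roll": 0},
    {"x": 0,"y": 0.8,"z": -0.265,"roll": 0},
    {"x": 0,"y": 0.8,"z": -0.265,"roll": 0},
    {"x": 0,"y": 0.8,"z": -0.265,"roll": 0},
    {"x": 0,"y": 0.8,"z": -0.265,"roll": 0},
    {"x": 0,"y": 0,"z": 0,"roll": 0},
    {"x": 0,"y": 0,"z": 0,"roll": 0},
    {"x": 0,"y": 0,"z": 0,"roll": 0},
  ],
)

```text
time: 24.68
tool_pos: [539.3, 289.1, 210.1]
tcp_rot: [-1.77, 1.57, -1.939]
contact_force: [-0.0, 0.0, -0.2]
grip_width: 61.7
```

```bash
python3 - <<'E'
from h import *
go(539.7,289.8,162,80.3)
over('w14',539.7,289.8,-9.7)
E
```

```text
cur [539.3 289.1 210.1] yaw 80.3 turn -0.0 q6 -1.03 F [-0.   0.  -0.2] w 61.7
 roll 0.01 | y 0.02 z 0.01 x 1.20
```

View pics/w14.png

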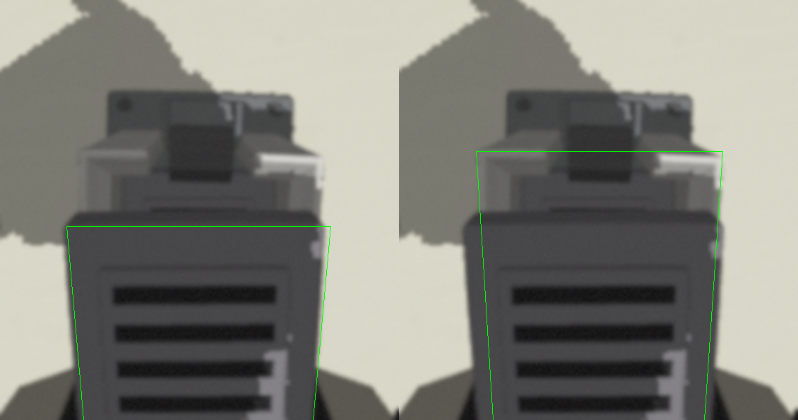

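Request:
move_arm(
  deltas=[
    {"x": 0.4,"y": 0.01,"z": 0.04,"roll": 0},
    {"x": 0.5,"y": 0,"z": 0,"roll": 0},
    {"x": 0.3,"y": 0,"z": 0,"roll": 0},
    {"x": 0.2,"y": 0,"z": 0,"roll": 0},
    {"x": 0.15,"y": 0,"z": 0,"roll": 0},
    {"x": 0.1,"y": 0,"z": 0,"roll": 0},
    {"x": 0.1,"y": 0,"z": 0,"roll": 0},
    {"x": 0.1,"y": 0,"z": 0,"roll": 0},
    {"x": 0,"y": 0,"z": 0,"roll": 0},
    {"x": 0,"y": 0,"z": 0,"roll": 0},
  ],
)

```text
time: 25.57
tool_pos: [541.2, 289.3, 136.0]
tcp_rot: [-1.749, 1.57, -1.918]
contact_force: [-0.8, -1.9, -2.3]
grip_width: 61.6
```

```bash
python3 - <<'E'
from h import *
go(539.7,289.8,99,80.3)
snap('wrist','w15',(160,50,350,250),2)
E
```

```text
cur [541.2 289.3 136. ] yaw 80.3 turn 0.0 q6 -1.04 F [-0.8 -1.9 -2.3] w 61.6
 roll -0.00 | y 0.01 z -0.04 x 0.92
```

View pics/w15.png

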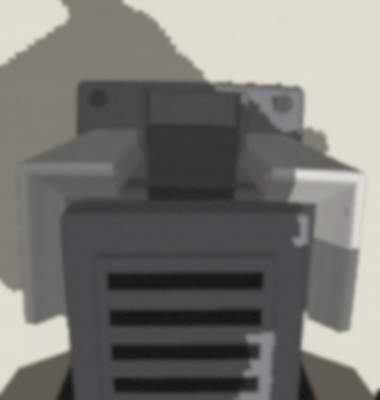

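Request:
move_arm(
  deltas=[
    {"x": 0.12,"y": 0,"z": 0,"roll": 0},
    {"x": 0.12,"y": 0,"z": 0,"roll": 0},
    {"x": 0.12,"y": 0,"z": 0,"roll": 0},
    {"x": 0.12,"y": 0,"z": 0,"roll": 0},
    {"x": 0.1,"y": 0,"z": 0,"roll": 0},
    {"x": 0.1,"y": 0,"z": 0,"roll": 0},
    {"x": 0.1,"y": 0,"z": 0,"roll": 0},
    {"x": 0.1,"y": 0,"z": 0,"roll": 0},
    {"x": 0.05,"y": 0,"z": 0,"roll": 0},
    {"x": 0,"y": 0,"z": 0,"roll": 0},
    {"x": 0,"y": 0,"z": 0,"roll": 0},
  ],
)

```text
time: 26.53
tool_pos: [541.4, 289.3, 99.9]
tcp_rot: [0.042, 1.57, -0.127]
contact_force: [-3.4, -4.0, 7.2]
grip_width: 61.8
```

```bash
python3 - <<'E'
from h import *
go(539.7,289.8,98,80.3)
snap('wrist','w16',(160,50,350,250),2)
E
```

```text
cur [541.4 289.3  99.9] yaw 80.3 turn 0.0 q6 -1.03 F [-3.4 -4.   7.2] w 61.8
 roll -0.00 | y 0.01 z -0.04 x 0.05
```

View pics/w16.png

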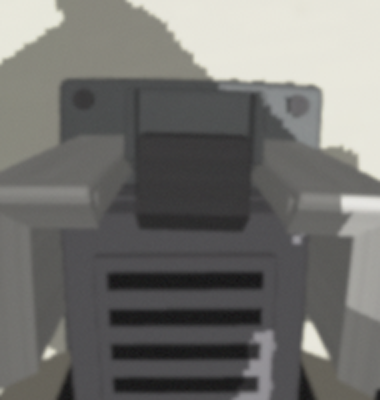

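Request:
move_arm(
  deltas=[
    {"x": 0.06,"y": 0,"z": -0.02,"roll": 0},
    {"x": 0,"y": 0,"z": 0,"roll": 0},
    {"x": 0,"y": 0,"z": 0,"roll": 0},
  ],
)

```text
time: 26.83
tool_pos: [541.3, 289.3, 97.9]
tcp_rot: [0.137, 1.568, -0.032]
contact_force: [-2.2, -5.2, 7.7]
grip_width: 62.3
```

Request:
move_arm(
  deltas=[
    {"x": 0,"y": 0,"z": 0,"roll": 0},
    {"x": 0,"y": 0,"z": 0,"roll": 0},
    {"x": 0,"y": 0,"z": 0,"roll": 0},
    {"x": 0,"y": 0,"z": 0,"roll": 0},
    {"x": 0,"y": 0,"z": 0,"roll": 0},
    {"x": 0,"y": 0,"z": 0,"roll": 0},
    {"x": -0.4,"y": 0,"z": 0,"roll": 0},
    {"x": -0.8,"y": 0,"z": 0,"roll": 0},
    {"x": -0.8,"y": 0,"z": 0,"roll": 0},
    {"x": -0.8,"y": 0,"z": 0,"roll": 0},
    {"x": -0.8,"y": 0,"z": 0,"roll": 0},
    {"x": 0,"y": 0,"z": 0,"roll": 0},
    {"x": 0,"y": 0,"z": 0,"roll": 0},
  ],
  grip=1,
)

```text
time: 27.92
tool_pos: [541.1, 290.1, 242.8]
tcp_rot: [0.564, 1.566, 0.395]
contact_force: [0.5, -0.2, -0.7]
grip_width: 91.7
```

```bash
python3 - <<'E'
from h import *
snap('wrist','w17',(160,50,350,250),3,[place(CAS,539.7,289.8,np.radians(-9.7),78)])
go(480,15,170,-67)
snap('side','s17',(200,150,365,384),2.5)
E
```

```text
cur [540.3 289.8 240.7] yaw 80.3 turn -147.3 q6 -1.03 F [ 0.2  0.3 -1.1] w 92.0
 roll 36.83 | y 5.73 z 4.07 x 1.77
```

View pics/w17.png

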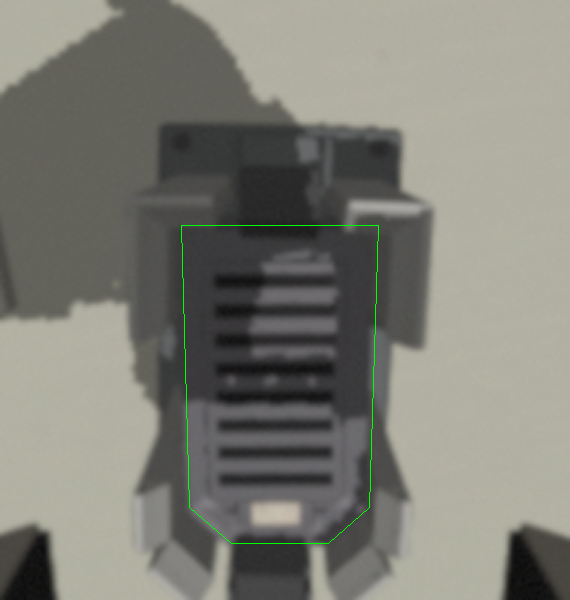

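View pics/s17.png

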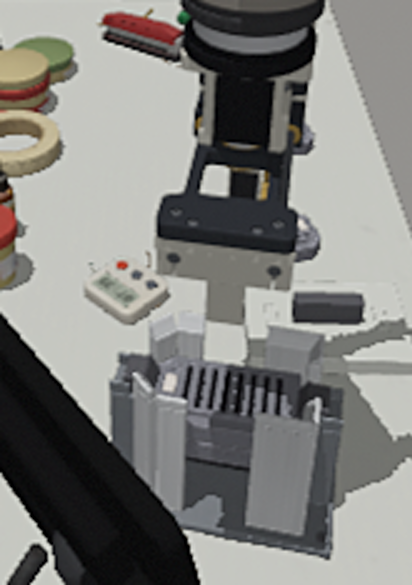

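Request:
move_arm(
  deltas=[
    {"x": 0,"y": 0,"z": 0,"roll": 1},
    {"x": 0,"y": 0,"z": 0,"roll": 1},
    {"x": 0,"y": 0,"z": 0,"roll": 1},
    {"x": 0,"y": 0,"z": 0,"roll": 1},
    {"x": 0,"y": 0,"z": 0,"roll": 1},
    {"x": 0,"y": 0,"z": 0,"roll": 1},
    {"x": 0,"y": 0,"z": 0,"roll": 1},
    {"x": 0,"y": 0,"z": 0,"roll": 1},
    {"x": 0,"y": 0,"z": 0,"roll": 1},
    {"x": 0,"y": 0,"z": 0,"roll": 1},
    {"x": 0,"y": 0,"z": 0,"roll": 1},
    {"x": 0,"y": 0,"z": 0,"roll": 1},
    {"x": 0,"y": 0,"z": 0,"roll": 1},
    {"x": 0,"y": 0,"z": 0,"roll": 1},
    {"x": 0,"y": 0,"z": 0,"roll": 1},
    {"x": 0,"y": 0,"z": 0,"roll": 1},
    {"x": 0,"y": 0,"z": 0,"roll": 1},
    {"x": 0,"y": 0,"z": 0,"roll": 1},
    {"x": 0,"y": 0,"z": 0,"roll": 1},
    {"x": 0,"y": 0,"z": 0,"roll": 1},
  ],
)

```text
time: 29.68
tool_pos: [539.7, 289.5, 238.4]
tcp_rot: [-1.235, 1.567, -2.804]
contact_force: [0.3, 0.4, -0.6]
grip_width: 91.9
```

Request:
move_arm(
  deltas=[
    {"x": 0,"y": 0,"z": 0,"roll": 1},
    {"x": 0,"y": 0,"z": 0,"roll": 1},
    {"x": 0,"y": 0,"z": 0,"roll": 1},
    {"x": 0,"y": 0,"z": 0,"roll": 1},
    {"x": 0,"y": 0,"z": 0,"roll": 1},
    {"x": 0,"y": 0,"z": 0,"roll": 1},
    {"x": 0,"y": 0,"z": 0,"roll": 1},
    {"x": 0,"y": 0,"z": 0,"roll": 1},
    {"x": 0,"y": 0,"z": 0,"roll": 1},
    {"x": 0,"y": 0,"z": 0,"roll": 1},
    {"x": 0,"y": 0,"z": 0,"roll": 1},
    {"x": 0,"y": 0,"z": 0,"roll": 1},
    {"x": 0,"y": 0,"z": 0,"roll": 1},
    {"x": 0,"y": 0,"z": 0,"roll": 1},
    {"x": 0,"y": 0,"z": 0,"roll": 1},
    {"x": 0,"y": 0,"z": 0,"roll": 1},
    {"x": 0,"y": 0,"z": 0,"roll": 0.83},
    {"x": 0,"y": 0,"z": 0,"roll": 0},
  ],
)

```text
time: 31.18
tool_pos: [539.7, 289.4, 238.5]
tcp_rot: [-0.05, 1.567, -2.793]
contact_force: [0.1, -0.2, 0.8]
grip_width: 92.0
```

Request:
move_arm(
  deltas=[
    {"x": 0.2,"y": 0.72,"z": 0.51,"roll": 0},
    {"x": 0.2,"y": 0.72,"z": 0.51,"roll": 0},
    {"x": 0.2,"y": 0.72,"z": 0.51,"roll": 0},
    {"x": 0.2,"y": 0.72,"z": 0.51,"roll": 0},
    {"x": 0.2,"y": 0.72,"z": 0.51,"roll": 0},
    {"x": 0.2,"y": 0.72,"z": 0.51,"roll": 0},
    {"x": 0.2,"y": 0.72,"z": 0.51,"roll": 0},
    {"x": 0.2,"y": 0.72,"z": 0.51,"roll": 0},
    {"x": 0,"y": 0,"z": 0,"roll": 0},
    {"x": 0,"y": 0,"z": 0,"roll": 0},
    {"x": 0,"y": 0,"z": 0,"roll": 0},
  ],
)

```text
time: 32.1
tool_pos: [480.1, 14.2, 176.2]
tcp_rot: [-1.131, 1.57, 2.412]
contact_force: [0.8, 0.2, -0.1]
grip_width: 91.6
```

```bash
python3 - <<'E'
from h import *
snap('wrist','w18',(150,60,400,260),3,[place(CAS,480,15,np.radians(-157))])
go(480,15,170,-67)
E
```

```text
cur [480.3  14.7 176.4] yaw -66.9 turn -0.1 q6 1.04 F [-0.3  0.3 -1. ] w 91.6
 roll 0.01 | y -0.01 z 0.00 x 0.16
```

View pics/w18.png

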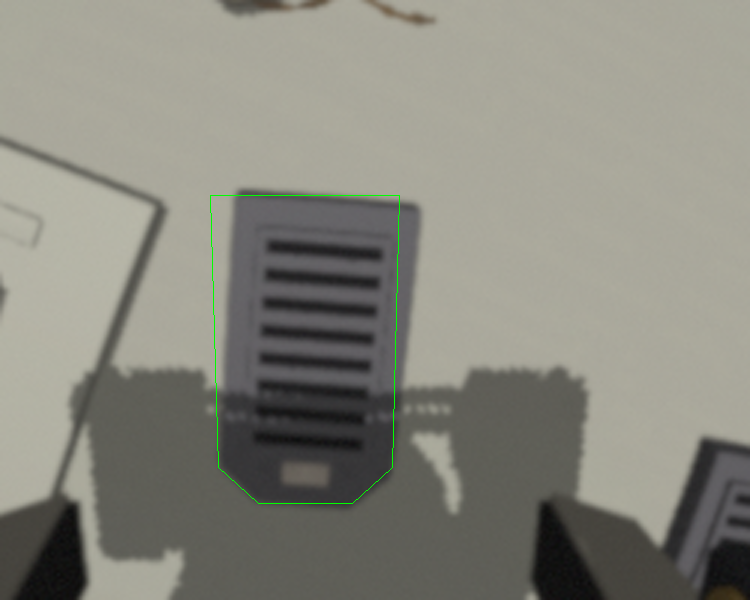

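```bash
python3 - <<'E'
from h import *
r=fitcas([(236,191),(222,466),(256,500),(350,508),(392,474),(418,206)],(150,60),3,[480,15,np.radians(-157)])
go(r[0],r[1],26,np.degrees(r[2])+90)
E
```

```text
fit [480.7  12. ] -161.16 rms 0.6
cur [480.3  14.7 176.4] yaw -66.9 turn -4.2 q6 1.04 F [-0.3  0.3 -1. ] w 91.6
 roll 1.05 | y 0.07 z 0.01 x 3.76
```

Request:
move_arm(
  deltas=[
    {"x": 0,"y": 0.07,"z": 0.01,"roll": 0.55},
    {"x": 0,"y": 0,"z": 0,"roll": 0.5},
    {"x": 0.5,"y": 0,"z": 0,"roll": 0},
    {"x": 0.8,"y": 0,"z": 0,"roll": 0},
    {"x": 0.8,"y": 0,"z": 0,"roll": 0},
    {"x": 0.6,"y": 0,"z": 0,"roll": 0},
    {"x": 0.4,"y": 0,"z": 0,"roll": 0},
    {"x": 0.3,"y": 0,"z": 0,"roll": 0},
    {"x": 0.2,"y": 0,"z": 0,"roll": 0},
    {"x": 0.1,"y": 0,"z": 0,"roll": 0},
    {"x": 0.05,"y": 0,"z": 0,"roll": 0},
    {"x": 0,"y": 0,"z": 0,"roll": 0},
    {"x": 0,"y": 0,"z": 0,"roll": 0},
    {"x": 0,"y": 0,"z": 0,"roll": 0},
  ],
  grip=0.83,
)

```text
time: 33.32
tool_pos: [481.3, 11.2, 27.2]
tcp_rot: [2.742, 1.569, -0.071]
contact_force: [0.6, -1.0, 0.3]
grip_width: 76.2
```

```bash
python3 - <<'E'
from h import *
go(480.7,12,26,-71.2)
E
```

```text
cur [481.3  11.2  27.2] yaw -71.2 turn 0.0 q6 1.11 F [ 0.6 -1.   0.3] w 76.2
 roll -0.00 | y -0.02 z 0.01 x 0.03
```

Request:
move_arm(
  deltas=[
    {"x": 0.02,"y": 0,"z": 0,"roll": 0},
    {"x": 0.0,"y": 0,"z": 0,"roll": 0},
    {"x": 0.0,"y": 0,"z": 0,"roll": 0},
    {"x": 0.0,"y": 0,"z": 0,"roll": 0},
    {"x": 0.0,"y": 0,"z": 0,"roll": 0},
    {"x": 0.0,"y": 0,"z": 0,"roll": 0},
    {"x": 0.0,"y": 0,"z": 0,"roll": 0},
  ],
  grip=0,
)

```text
time: 33.9
tool_pos: [480.9, 11.1, 26.0]
tcp_rot: [2.884, 1.57, 0.07]
contact_force: [-1.6, 0.5, 4.7]
grip_width: 61.6
```

Request:
move_arm(
  deltas=[
    {"x": -0.3,"y": 0,"z": 0,"roll": 0},
    {"x": -0.8,"y": 0,"z": 0,"roll": 0},
    {"x": -0.9,"y": 0,"z": 0,"roll": 0},
    {"x": -0.9,"y": 0,"z": 0,"roll": 0},
    {"x": -0.9,"y": 0,"z": 0,"roll": 0},
    {"x": -0.8,"y": 0,"z": 0,"roll": 0},
    {"x": 0,"y": 0,"z": 0,"roll": 0},
  ],
)

```text
time: 34.48
tool_pos: [483.7, 10.8, 215.7]
tcp_rot: [2.685, 1.559, -0.129]
contact_force: [1.4, 0.5, -0.5]
grip_width: 61.9
```

```bash
python3 - <<'E'
from h import *
go(539.7,289.8,210,80.3)
E
```

```text
cur [483.7  10.8 215.7] yaw -71.2 turn 151.5 q6 1.11 F [ 1.4  0.5 -0.5] w 61.9
 roll -37.88 | y 7.11 z 0.20 x 0.14
```

Request:
move_arm(
  deltas=[
    {"x": 0,"y": 0,"z": 0,"roll": -0.95},
    {"x": 0,"y": 0,"z": 0,"roll": -0.95},
    {"x": 0,"y": 0,"z": 0,"roll": -0.95},
    {"x": 0,"y": 0,"z": 0,"roll": -0.95},
    {"x": 0,"y": 0,"z": 0,"roll": -0.95},
    {"x": 0,"y": 0,"z": 0,"roll": -0.95},
    {"x": 0,"y": 0,"z": 0,"roll": -0.95},
    {"x": 0,"y": 0,"z": 0,"roll": -0.95},
    {"x": 0,"y": 0,"z": 0,"roll": -0.95},
    {"x": 0,"y": 0,"z": 0,"roll": -0.95},
    {"x": 0,"y": 0,"z": 0,"roll": -0.95},
    {"x": 0,"y": 0,"z": 0,"roll": -0.95},
    {"x": 0,"y": 0,"z": 0,"roll": -0.95},
    {"x": 0,"y": 0,"z": 0,"roll": -0.95},
    {"x": 0,"y": 0,"z": 0,"roll": -0.95},
    {"x": 0,"y": 0,"z": 0,"roll": -0.95},
    {"x": 0,"y": 0,"z": 0,"roll": -0.95},
    {"x": 0,"y": 0,"z": 0,"roll": -0.95},
    {"x": 0,"y": 0,"z": 0,"roll": -0.95},
    {"x": 0,"y": 0,"z": 0,"roll": -0.95},
  ],
)

```text
time: 36.15
tool_pos: [480.4, 11.1, 208.8]
tcp_rot: [-1.83, 1.569, 2.969]
contact_force: [0.1, -0.9, -1.5]
grip_width: 62.0
```

Request:
move_arm(
  deltas=[
    {"x": 0,"y": 0,"z": 0,"roll": -0.95},
    {"x": 0,"y": 0,"z": 0,"roll": -0.95},
    {"x": 0,"y": 0,"z": 0,"roll": -0.95},
    {"x": 0,"y": 0,"z": 0,"roll": -0.95},
    {"x": 0,"y": 0,"z": 0,"roll": -0.95},
    {"x": 0,"y": 0,"z": 0,"roll": -0.95},
    {"x": 0,"y": 0,"z": 0,"roll": -0.95},
    {"x": 0,"y": 0,"z": 0,"roll": -0.95},
    {"x": 0,"y": 0,"z": 0,"roll": -0.95},
    {"x": 0,"y": 0,"z": 0,"roll": -0.95},
    {"x": 0,"y": 0,"z": 0,"roll": -0.95},
    {"x": 0,"y": 0,"z": 0,"roll": -0.95},
    {"x": 0,"y": 0,"z": 0,"roll": -0.95},
    {"x": 0,"y": 0,"z": 0,"roll": -0.95},
    {"x": 0,"y": 0,"z": 0,"roll": -0.95},
    {"x": 0,"y": 0,"z": 0,"roll": -0.95},
    {"x": 0,"y": 0,"z": 0,"roll": -0.95},
    {"x": 0,"y": 0,"z": 0,"roll": -0.95},
    {"x": 0,"y": 0,"z": 0,"roll": -0.95},
    {"x": 0,"y": 0,"z": 0,"roll": -0.78},
  ],
)

```text
time: 37.82
tool_pos: [480.4, 11.2, 208.8]
tcp_rot: [3.127, 1.569, 2.958]
contact_force: [-0.1, 0.5, -1.3]
grip_width: 61.3
```

```bash
python3 - <<'E'
from h import *
go(539.7,289.8,210,80.3)
E
```

```text
cur [480.4  11.2 208.8] yaw 80.3 turn 0.0 q6 -1.54 F [-0.1  0.5 -1.3] w 61.3
 roll -0.00 | y 7.12 z 0.29 x -0.03
```

Request:
move_arm(
  deltas=[
    {"x": -0.03,"y": 0.5,"z": 0,"roll": 0},
    {"x": 0,"y": 0.8,"z": 0.03,"roll": 0},
    {"x": 0,"y": 0.8,"z": 0.03,"roll": 0},
    {"x": 0,"y": 0.8,"z": 0.03,"roll": 0},
    {"x": 0,"y": 0.8,"z": 0.04,"roll": 0},
    {"x": 0,"y": 0.8,"z": 0.04,"roll": 0},
    {"x": 0,"y": 0.8,"z": 0.04,"roll": 0},
    {"x": 0,"y": 0.8,"z": 0.04,"roll": 0},
    {"x": 0,"y": 0.7,"z": 0.04,"roll": 0},
    {"x": 0,"y": 0.32,"z": 0,"roll": 0},
    {"x": 0,"y": 0,"z": 0,"roll": 0},
    {"x": 0,"y": 0,"z": 0,"roll": 0},
    {"x": 0,"y": 0,"z": 0,"roll": 0},
  ],
)

```text
time: 38.9
tool_pos: [540.9, 288.5, 210.4]
tcp_rot: [-2.259, 1.569, -2.433]
contact_force: [0.0, -0.6, -1.1]
grip_width: 61.4
```

```bash
python3 - <<'E'
from h import *
go(539.7,289.8,162,80.3)
over('w19',539.7,289.8,-9.7)
E
```

```text
cur [540.9 288.5 210.4] yaw 80.1 turn 0.2 q6 -1.03 F [ 0.  -0.6 -1.1] w 61.4
 roll -0.06 | y 0.03 z -0.03 x 1.21
```

View pics/w19.png

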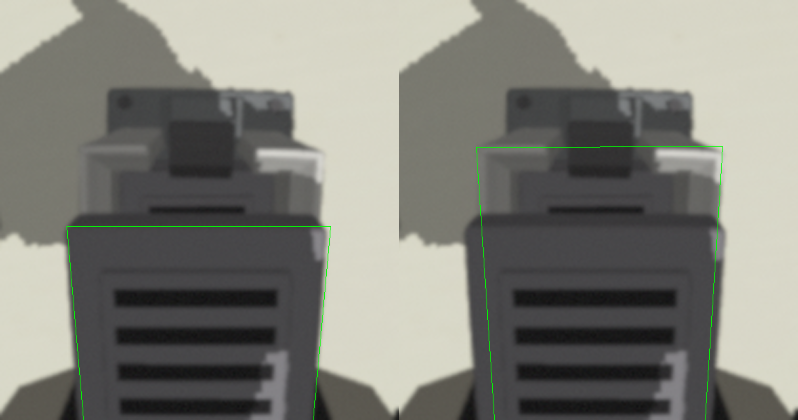

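Request:
move_arm(
  deltas=[
    {"x": 0.4,"y": 0.02,"z": -0.01,"roll": -0.05},
    {"x": 0.5,"y": 0,"z": 0,"roll": 0},
    {"x": 0.3,"y": 0,"z": 0,"roll": 0},
    {"x": 0.2,"y": 0,"z": 0,"roll": 0},
    {"x": 0.15,"y": 0,"z": 0,"roll": 0},
    {"x": 0.1,"y": 0,"z": 0,"roll": 0},
    {"x": 0.1,"y": 0,"z": 0,"roll": 0},
    {"x": 0.1,"y": 0,"z": 0,"roll": 0},
    {"x": 0,"y": 0,"z": 0,"roll": 0},
    {"x": 0,"y": 0,"z": 0,"roll": 0},
  ],
)

```text
time: 39.78
tool_pos: [540.5, 289.9, 136.9]
tcp_rot: [-2.281, 1.569, -2.451]
contact_force: [-2.9, -2.9, -2.2]
grip_width: 61.6
```

```bash
python3 - <<'E'
from h import *
go(539.7,289.8,98,80.3)
snap('wrist','w20',(160,50,350,250),2)
E
```

```text
cur [540.5 289.9 136.9] yaw 80.3 turn 0.0 q6 -1.03 F [-2.9 -2.9 -2.2] w 61.6
 roll -0.00 | y -0.01 z -0.02 x 0.97
```

View pics/w20.png

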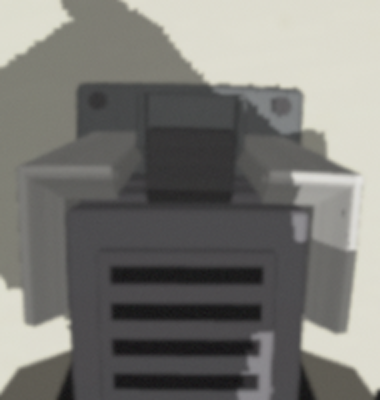

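Request:
move_arm(
  deltas=[
    {"x": 0.12,"y": -0.01,"z": -0.02,"roll": 0},
    {"x": 0.12,"y": 0,"z": 0,"roll": 0},
    {"x": 0.12,"y": 0,"z": 0,"roll": 0},
    {"x": 0.12,"y": 0,"z": 0,"roll": 0},
    {"x": 0.1,"y": 0,"z": 0,"roll": 0},
    {"x": 0.1,"y": 0,"z": 0,"roll": 0},
    {"x": 0.1,"y": 0,"z": 0,"roll": 0},
    {"x": 0.1,"y": 0,"z": 0,"roll": 0},
    {"x": 0.1,"y": 0,"z": 0,"roll": 0},
    {"x": 0.04,"y": 0,"z": 0,"roll": 0},
    {"x": 0,"y": 0,"z": 0,"roll": 0},
    {"x": 0,"y": 0,"z": 0,"roll": 0},
  ],
)

```text
time: 40.83
tool_pos: [541.1, 289.8, 98.5]
tcp_rot: [0.144, 1.568, -0.025]
contact_force: [-2.9, -6.0, 11.0]
grip_width: 61.8
```

```bash
python3 - <<'E'
from h import *
go(539.7,289.8,98,80.3)
snap('wrist','w21',(160,50,350,250),2)
E
```

```text
cur [541.1 289.8  98.5] yaw 80.3 turn 0.0 q6 -1.03 F [-2.9 -6.  11. ] w 61.8
 roll -0.00 | y -0.01 z -0.03 x 0.01
```

View pics/w21.png

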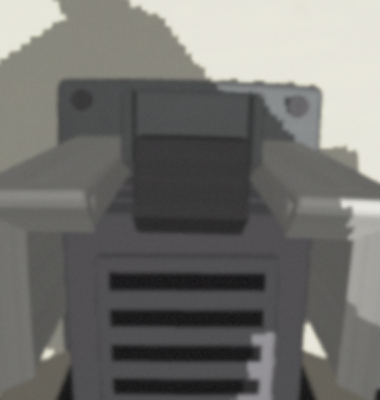

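Request:
move_arm(
  deltas=[
    {"x": 0.06,"y": 0,"z": -0.02,"roll": 0},
    {"x": 0.06,"y": 0,"z": 0,"roll": 0},
    {"x": 0,"y": 0,"z": 0,"roll": 0},
    {"x": 0,"y": 0,"z": 0,"roll": 0},
  ],
)

```text
time: 41.22
tool_pos: [541.0, 289.8, 94.2]
tcp_rot: [0.174, 1.566, 0.004]
contact_force: [-2.0, -7.1, 12.7]
grip_width: 61.9
```

```bash
python3 - <<'E'
from h import *
go(539.7,289.8,98,80.3)
snap('wrist','w22',(160,50,350,250),2)
E
```

```text
cur [541.  289.8  94.2] yaw 80.3 turn 0.0 q6 -1.03 F [-2.  -7.1 12.7] w 61.9
 roll -0.00 | y -0.01 z -0.03 x -0.10
```

View pics/w22.png

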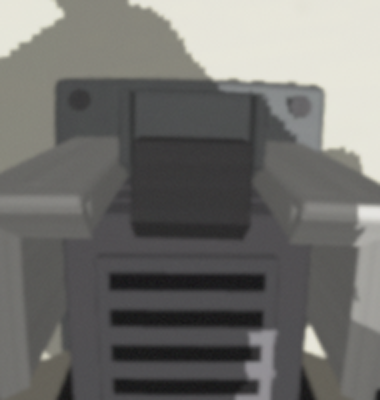

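Request:
move_arm(
  deltas=[
    {"x": 0,"y": 0,"z": 0,"roll": 0},
    {"x": 0,"y": 0,"z": 0,"roll": 0},
    {"x": 0,"y": 0,"z": 0,"roll": 0},
    {"x": 0,"y": 0,"z": 0,"roll": 0},
    {"x": 0,"y": 0,"z": 0,"roll": 0},
    {"x": 0,"y": 0,"z": 0,"roll": 0},
    {"x": -0.4,"y": 0,"z": 0,"roll": 0},
    {"x": -0.8,"y": 0,"z": 0,"roll": 0},
    {"x": -0.8,"y": 0,"z": 0,"roll": 0},
    {"x": -0.8,"y": 0,"z": 0,"roll": 0},
    {"x": -0.9,"y": 0,"z": 0,"roll": 0},
    {"x": 0,"y": 0,"z": 0,"roll": 0},
    {"x": 0,"y": 0,"z": 0,"roll": 0},
  ],
  grip=1,
)

```text
time: 42.35
tool_pos: [540.2, 290.9, 241.7]
tcp_rot: [0.568, 1.565, 0.398]
contact_force: [-0.9, -0.1, -0.3]
grip_width: 92.0
```

```bash
python3 - <<'E'
from h import *
snap('wrist','w23',(160,50,350,250),3,[place(CAS,539.7,289.8,np.radians(-9.7),78)])
go(462,-180,170,-70)
snap('side','s23',(200,150,365,384),2.5)
E
```

```text
cur [539.3 290.6 239.6] yaw 80.3 turn -150.3 q6 -1.03 F [-1.6 -1.4 -0.6] w 91.5
 roll 37.58 | y 10.39 z 5.84 x 1.74
```

View pics/w23.png

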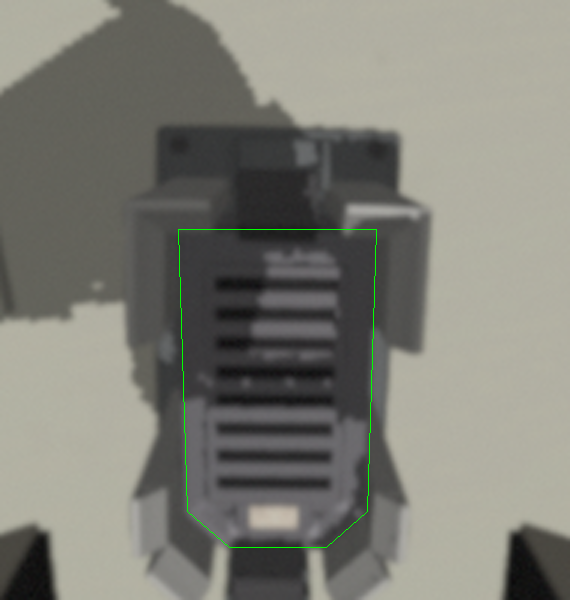

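View pics/s23.png

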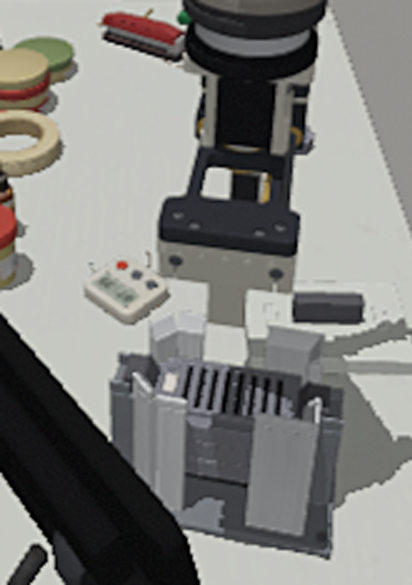

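Request:
move_arm(
  deltas=[
    {"x": 0,"y": 0,"z": 0,"roll": 1},
    {"x": 0,"y": 0,"z": 0,"roll": 1},
    {"x": 0,"y": 0,"z": 0,"roll": 1},
    {"x": 0,"y": 0,"z": 0,"roll": 1},
    {"x": 0,"y": 0,"z": 0,"roll": 1},
    {"x": 0,"y": 0,"z": 0,"roll": 1},
    {"x": 0,"y": 0,"z": 0,"roll": 1},
    {"x": 0,"y": 0,"z": 0,"roll": 1},
    {"x": 0,"y": 0,"z": 0,"roll": 1},
    {"x": 0,"y": 0,"z": 0,"roll": 1},
    {"x": 0,"y": 0,"z": 0,"roll": 1},
    {"x": 0,"y": 0,"z": 0,"roll": 1},
    {"x": 0,"y": 0,"z": 0,"roll": 1},
    {"x": 0,"y": 0,"z": 0,"roll": 1},
    {"x": 0,"y": 0,"z": 0,"roll": 1},
    {"x": 0,"y": 0,"z": 0,"roll": 1},
    {"x": 0,"y": 0,"z": 0,"roll": 1},
    {"x": 0,"y": 0,"z": 0,"roll": 1},
    {"x": 0,"y": 0,"z": 0,"roll": 1},
    {"x": 0,"y": 0,"z": 0,"roll": 1},
  ],
)

```text
time: 44.12
tool_pos: [538.5, 290.2, 237.0]
tcp_rot: [-1.23, 1.567, -2.799]
contact_force: [-0.5, -0.8, 0.7]
grip_width: 91.6
```

Request:
move_arm(
  deltas=[
    {"x": 0,"y": 0,"z": 0,"roll": 1},
    {"x": 0,"y": 0,"z": 0,"roll": 1},
    {"x": 0,"y": 0,"z": 0,"roll": 1},
    {"x": 0,"y": 0,"z": 0,"roll": 1},
    {"x": 0,"y": 0,"z": 0,"roll": 1},
    {"x": 0,"y": 0,"z": 0,"roll": 1},
    {"x": 0,"y": 0,"z": 0,"roll": 1},
    {"x": 0,"y": 0,"z": 0,"roll": 1},
    {"x": 0,"y": 0,"z": 0,"roll": 1},
    {"x": 0,"y": 0,"z": 0,"roll": 1},
    {"x": 0,"y": 0,"z": 0,"roll": 1},
    {"x": 0,"y": 0,"z": 0,"roll": 1},
    {"x": 0,"y": 0,"z": 0,"roll": 1},
    {"x": 0,"y": 0,"z": 0,"roll": 1},
    {"x": 0,"y": 0,"z": 0,"roll": 1},
    {"x": 0,"y": 0,"z": 0,"roll": 1},
    {"x": 0,"y": 0,"z": 0,"roll": 1},
    {"x": 0,"y": 0,"z": 0,"roll": 0.58},
  ],
)

```text
time: 45.62
tool_pos: [538.5, 290.2, 237.0]
tcp_rot: [0.002, 1.567, -2.795]
contact_force: [-0.4, 0.2, -0.4]
grip_width: 92.0
```

Request:
move_arm(
  deltas=[
    {"x": 0.13,"y": 0.8,"z": 0.45,"roll": 0},
    {"x": 0.13,"y": 0.8,"z": 0.45,"roll": 0},
    {"x": 0.13,"y": 0.8,"z": 0.45,"roll": 0},
    {"x": 0.13,"y": 0.8,"z": 0.45,"roll": 0},
    {"x": 0.13,"y": 0.8,"z": 0.45,"roll": 0},
    {"x": 0.13,"y": 0.8,"z": 0.45,"roll": 0},
    {"x": 0.13,"y": 0.8,"z": 0.45,"roll": 0},
    {"x": 0.13,"y": 0.8,"z": 0.45,"roll": 0},
    {"x": 0.13,"y": 0.8,"z": 0.45,"roll": 0},
    {"x": 0.13,"y": 0.8,"z": 0.45,"roll": 0},
    {"x": 0.13,"y": 0.8,"z": 0.45,"roll": 0},
    {"x": 0.13,"y": 0.8,"z": 0.45,"roll": 0},
    {"x": 0.13,"y": 0.8,"z": 0.45,"roll": 0},
    {"x": 0,"y": 0,"z": 0,"roll": 0},
    {"x": 0,"y": 0,"z": 0,"roll": 0},
    {"x": 0,"y": 0,"z": 0,"roll": 0},
  ],
)

```text
time: 46.95
tool_pos: [460.8, -179.8, 170.5]
tcp_rot: [-1.04, 1.568, 2.45]
contact_force: [-0.5, 0.1, 0.0]
grip_width: 91.8
```

```bash
python3 - <<'E'
from h import *
snap('wrist','w24',(150,60,400,260),3,[place(CAS,462,-180,np.radians(-160))])
go(462,-180,170,-70)
E
```

```text
cur [ 461.2 -179.4  170.9] yaw -70.0 turn -0.0 q6 0.7 F [ 0.2 -0.5  0.2] w 91.9
 roll 0.00 | y 0.02 z -0.01 x 0.02
```

View pics/w24.png

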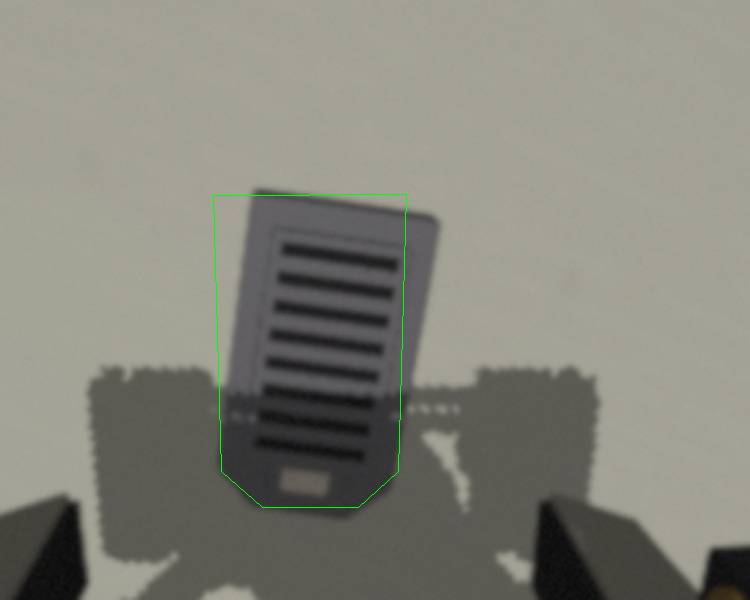

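```bash
python3 - <<'E'
from h import *
r=fitcas([(252,190),(219,467),(252,504),(348,517),(395,488),(440,218)],(150,60),3,[462,-180,np.radians(-164)])
go(r[0],r[1],26,np.degrees(r[2])+90)
E
```

```text
fit [ 461.5 -184.7] -167.91 rms 0.41
cur [ 461.2 -179.4  170.9] yaw -70.0 turn -7.9 q6 0.7 F [ 0.2 -0.5  0.2] w 91.9
 roll 1.98 | y 0.13 z 0.02 x 3.62
```

Request:
move_arm(
  deltas=[
    {"x": 0,"y": 0,"z": 0,"roll": 1},
    {"x": 0,"y": 0,"z": 0,"roll": 0.98},
    {"x": 0.5,"y": 0.13,"z": 0.02,"roll": 0},
    {"x": 0.8,"y": 0,"z": 0,"roll": 0},
    {"x": 0.7,"y": 0,"z": 0,"roll": 0},
    {"x": 0.6,"y": 0,"z": 0,"roll": 0},
    {"x": 0.4,"y": 0,"z": 0,"roll": 0},
    {"x": 0.3,"y": 0,"z": 0,"roll": 0},
    {"x": 0.2,"y": 0,"z": 0,"roll": 0},
    {"x": 0.1,"y": 0,"z": 0,"roll": 0},
    {"x": 0.03,"y": 0,"z": 0,"roll": 0},
    {"x": 0,"y": 0,"z": 0,"roll": 0},
    {"x": 0,"y": 0,"z": 0,"roll": 0},
    {"x": 0,"y": 0,"z": 0,"roll": 0},
  ],
  grip=0.9,
)

```text
time: 48.17
tool_pos: [462.3, -185.9, 27.2]
tcp_rot: [2.47, 1.569, -0.461]
contact_force: [-0.7, -0.1, 0.6]
grip_width: 82.5
```

```bash
python3 - <<'E'
from h import *
go(461.5,-184.7,26,-77.9)
E
```

```text
cur [ 462.3 -185.9   27.2] yaw -77.9 turn 0.0 q6 0.82 F [-0.7 -0.1  0.6] w 82.5
 roll -0.01 | y -0.03 z 0.01 x 0.03
```

Request:
move_arm(
  deltas=[
    {"x": 0.02,"y": -0.02,"z": 0,"roll": 0},
    {"x": 0.0,"y": 0,"z": 0,"roll": 0},
    {"x": 0.0,"y": 0,"z": 0,"roll": 0},
    {"x": 0.0,"y": 0,"z": 0,"roll": 0},
    {"x": 0.0,"y": 0,"z": 0,"roll": 0},
    {"x": 0.0,"y": 0,"z": 0,"roll": 0},
    {"x": 0.0,"y": 0,"z": 0,"roll": 0},
    {"x": 0.0,"y": 0,"z": 0,"roll": 0},
  ],
  grip=0,
)

```text
time: 48.83
tool_pos: [461.7, -185.0, 25.8]
tcp_rot: [-2.94, 1.571, 0.412]
contact_force: [-1.0, 0.0, 3.2]
grip_width: 61.5
```

Request:
move_arm(
  deltas=[
    {"x": -0.3,"y": 0,"z": 0,"roll": 0},
    {"x": -0.8,"y": 0,"z": 0,"roll": 0},
    {"x": -0.9,"y": 0,"z": 0,"roll": 0},
    {"x": -0.9,"y": 0,"z": 0,"roll": 0},
    {"x": -0.9,"y": 0,"z": 0,"roll": 0},
    {"x": -0.8,"y": 0,"z": 0,"roll": 0},
    {"x": 0,"y": 0,"z": 0,"roll": 0},
    {"x": 0,"y": 0,"z": 0,"roll": 0},
  ],
)

```text
time: 49.5
tool_pos: [462.3, -185.3, 211.2]
tcp_rot: [2.411, 1.567, -0.52]
contact_force: [-0.9, 0.1, -1.4]
grip_width: 61.4
```

```bash
python3 - <<'E'
from h import *
go(539.7,289.8,210,80.3)
E
```

```text
cur [ 462.3 -185.3  211.2] yaw -77.9 turn 158.2 q6 0.82 F [-0.9  0.1 -1.4] w 61.4
 roll -39.56 | y 12.03 z -0.09 x 0.03
```

Request:
move_arm(
  deltas=[
    {"x": 0,"y": 0,"z": 0,"roll": -1},
    {"x": 0,"y": 0,"z": 0,"roll": -1},
    {"x": 0,"y": 0,"z": 0,"roll": -1},
    {"x": 0,"y": 0,"z": 0,"roll": -1},
    {"x": 0,"y": 0,"z": 0,"roll": -1},
    {"x": 0,"y": 0,"z": 0,"roll": -1},
    {"x": 0,"y": 0,"z": 0,"roll": -1},
    {"x": 0,"y": 0,"z": 0,"roll": -1},
    {"x": 0,"y": 0,"z": 0,"roll": -1},
    {"x": 0,"y": 0,"z": 0,"roll": -1},
    {"x": 0,"y": 0,"z": 0,"roll": -1},
    {"x": 0,"y": 0,"z": 0,"roll": -1},
    {"x": 0,"y": 0,"z": 0,"roll": -1},
    {"x": 0,"y": 0,"z": 0,"roll": -1},
    {"x": 0,"y": 0,"z": 0,"roll": -1},
    {"x": 0,"y": 0,"z": 0,"roll": -1},
    {"x": 0,"y": 0,"z": 0,"roll": -1},
    {"x": 0,"y": 0,"z": 0,"roll": -1},
    {"x": 0,"y": 0,"z": 0,"roll": -1},
    {"x": 0,"y": 0,"z": 0,"roll": -1},
  ],
)

```text
time: 51.17
tool_pos: [460.8, -184.5, 207.6]
tcp_rot: [-2.161, 1.567, 2.59]
contact_force: [0.1, -0.2, -0.9]
grip_width: 61.8
```

Request:
move_arm(
  deltas=[
    {"x": 0,"y": 0,"z": 0,"roll": -1},
    {"x": 0,"y": 0,"z": 0,"roll": -1},
    {"x": 0,"y": 0,"z": 0,"roll": -1},
    {"x": 0,"y": 0,"z": 0,"roll": -1},
    {"x": 0,"y": 0,"z": 0,"roll": -1},
    {"x": 0,"y": 0,"z": 0,"roll": -1},
    {"x": 0,"y": 0,"z": 0,"roll": -1},
    {"x": 0,"y": 0,"z": 0,"roll": -1},
    {"x": 0,"y": 0,"z": 0,"roll": -1},
    {"x": 0,"y": 0,"z": 0,"roll": -1},
    {"x": 0,"y": 0,"z": 0,"roll": -1},
    {"x": 0,"y": 0,"z": 0,"roll": -1},
    {"x": 0,"y": 0,"z": 0,"roll": -1},
    {"x": 0,"y": 0,"z": 0,"roll": -1},
    {"x": 0,"y": 0,"z": 0,"roll": -1},
    {"x": 0,"y": 0,"z": 0,"roll": -1},
    {"x": 0,"y": 0,"z": 0,"roll": -1},
    {"x": 0,"y": 0,"z": 0,"roll": -1},
    {"x": 0,"y": 0,"z": 0,"roll": -1},
    {"x": 0,"y": 0,"z": 0,"roll": -0.55},
  ],
)

```text
time: 52.83
tool_pos: [460.8, -184.5, 207.5]
tcp_rot: [2.764, 1.567, 2.597]
contact_force: [0.2, -0.0, -0.2]
grip_width: 61.9
```

```bash
python3 - <<'E'
from h import *
go(539.7,289.8,210,80.3)
E
```

```text
cur [ 460.8 -184.5  207.5] yaw 80.5 turn -0.2 q6 -1.94 F [ 0.2 -0.  -0.2] w 61.9
 roll 0.04 | y 12.02 z -0.05 x -0.06
```

Request:
move_arm(
  deltas=[
    {"x": -0.06,"y": 0.4,"z": 0,"roll": 0.05},
    {"x": 0,"y": 0.85,"z": 0,"roll": 0},
    {"x": 0,"y": 0.85,"z": 0,"roll": 0},
    {"x": 0,"y": 0.85,"z": 0,"roll": 0},
    {"x": 0,"y": 0.85,"z": 0,"roll": 0},
    {"x": 0,"y": 0.85,"z": 0,"roll": 0},
    {"x": 0,"y": 0.85,"z": 0,"roll": 0},
    {"x": 0,"y": 0.85,"z": 0,"roll": 0},
    {"x": 0,"y": 0.85,"z": 0,"roll": 0},
    {"x": 0,"y": 0.85,"z": 0,"roll": 0},
    {"x": 0,"y": 0.85,"z": 0,"roll": 0},
    {"x": 0,"y": 0.85,"z": 0,"roll": 0},
    {"x": 0,"y": 0.85,"z": 0,"roll": 0},
    {"x": 0,"y": 0.85,"z": 0,"roll": 0},
    {"x": 0,"y": 0.57,"z": 0,"roll": 0},
    {"x": 0,"y": 0,"z": 0,"roll": 0},
    {"x": 0,"y": 0,"z": 0,"roll": 0},
    {"x": 0,"y": 0,"z": 0,"roll": 0},
  ],
)

```text
time: 54.33
tool_pos: [543.9, 287.9, 210.3]
tcp_rot: [-2.489, 1.567, -2.663]
contact_force: [0.3, 0.0, -0.8]
grip_width: 61.7
```

```bash
python3 - <<'E'
from h import *
go(539.7,289.8,162,80.3)
over('w25',539.7,289.8,-9.7)
E
```

```text
cur [543.9 287.9 210.3] yaw 80.1 turn 0.2 q6 -1.03 F [ 0.3  0.  -0.8] w 61.7
 roll -0.06 | y 0.03 z -0.11 x 1.21
```

View pics/w25.png

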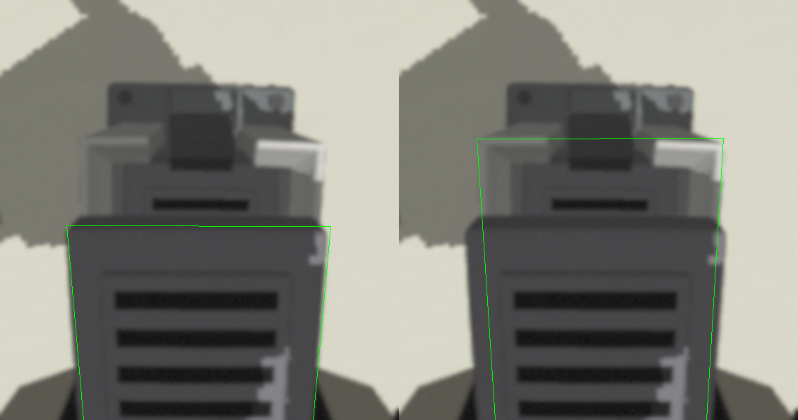

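Request:
move_arm(
  deltas=[
    {"x": 0.4,"y": 0.02,"z": -0.09,"roll": -0.05},
    {"x": 0.5,"y": 0,"z": 0,"roll": 0},
    {"x": 0.3,"y": 0,"z": 0,"roll": 0},
    {"x": 0.2,"y": 0,"z": 0,"roll": 0},
    {"x": 0.15,"y": 0,"z": 0,"roll": 0},
    {"x": 0.1,"y": 0,"z": 0,"roll": 0},
    {"x": 0.1,"y": 0,"z": 0,"roll": 0},
    {"x": 0.1,"y": 0,"z": 0,"roll": 0},
    {"x": 0,"y": 0,"z": 0,"roll": 0},
    {"x": 0,"y": 0,"z": 0,"roll": 0},
  ],
)

```text
time: 55.22
tool_pos: [540.5, 289.3, 138.0]
tcp_rot: [-2.413, 1.569, -2.583]
contact_force: [-3.1, -3.9, -2.0]
grip_width: 61.9
```

```bash
python3 - <<'E'
from h import *
go(539.7,289.8,98,80.3)
snap('wrist','w26',(160,50,350,250),2)
E
```

```text
cur [540.5 289.3 138. ] yaw 80.2 turn 0.1 q6 -1.03 F [-3.1 -3.9 -2. ] w 61.9
 roll -0.02 | y 0.01 z -0.02 x 1.00
```

Request:
move_arm(
  deltas=[
    {"x": 0.12,"y": 0,"z": -0.02,"roll": 0},
    {"x": 0.12,"y": 0,"z": 0,"roll": 0},
    {"x": 0.12,"y": 0,"z": 0,"roll": 0},
    {"x": 0.12,"y": 0,"z": 0,"roll": 0},
    {"x": 0.1,"y": 0,"z": 0,"roll": 0},
    {"x": 0.1,"y": 0,"z": 0,"roll": 0},
    {"x": 0.1,"y": 0,"z": 0,"roll": 0},
    {"x": 0.1,"y": 0,"z": 0,"roll": 0},
    {"x": 0.1,"y": 0,"z": 0,"roll": 0},
    {"x": 0.06,"y": 0,"z": 0,"roll": 0},
    {"x": 0,"y": 0,"z": 0,"roll": 0},
    {"x": 0,"y": 0,"z": 0,"roll": 0},
  ],
)

```text
time: 56.27
tool_pos: [541.2, 289.7, 99.3]
tcp_rot: [0.195, 1.568, 0.024]
contact_force: [-5.3, -6.4, 14.7]
grip_width: 61.9
```

```bash
python3 - <<'E'
from h import *
go(539.7,289.8,98,80.3)
snap('wrist','w27',(160,50,350,250),2)
# slot pattern: dark rows/cols in the cassette, compared across pics
def slots(n):
    g=cv2.cvtColor(cv2.imread(f'pics/{n}_raw.png'),cv2.COLOR_BGR2GRAY)[50:250,160:350].astype(float)
    col=g[100:200,90:100].mean(1); rows=[i+100 for i in range(1,99) if col[i]<col[i-1] and col[i]<=col[i+1] and col[i]<45]
    out=[]
    for r in rows:
        w=np.where(g[r-1:r+2].mean(0)<(g[r,60:120].mean()+75)/2)[0]; w=w[(w>40)&(w<150)]; out.append((r,w.min() if len(w) else 0,w.max() if len(w) else 0))
    return out
for n in('w15','w16','w20','w21','w22','w26','w27'): print(n,slots(n))
E
```

```text
cur [541.2 289.7  99.3] yaw 80.2 turn 0.1 q6 -1.03 F [-5.3 -6.4 14.7] w 61.9
 roll -0.02 | y -0.00 z -0.04 x 0.03
w15 [(140, np.int64(54), np.int64(130)), (159, np.int64(55), np.int64(130)), (175, np.int64(56), np.int64(127)), (177, np.int64(56), np.int64(125)), (192, np.int64(57), np.int64(126))]
w16 [(111, np.int64(69), np.int64(122)), (139, np.int64(54), np.int64(130)), (159, np.int64(55), np.int64(129)), (176, np.int64(56), np.int64(127)), (192, np.int64(57), np.int64(126))]
w20 [(137, np.int64(55), np.int64(130)), (139, np.int64(55), np.int64(130)), (157, np.int64(56), np.int64(130)), (172, np.int64(56), np.int64(126)), (175, np.int64(57), np.int64(126)), (190, np.int64(57), np.int64(123)), (192, np.int64(57), np.int64(122))]
w21 [(112, np.int64(68), np.int64(122)), (140, np.int64(55), np.int64(131)), (142, np.int64(55), np.int64(131)), (157, np.int64(55), np.int64(130)), (160, np.int64(56), np.int64(130)), (175, np.int64(56), np.int64(127)), (177, np.int64(56), np.int64(127)), (192, np.int64(57), np.int64(126))]
w22 [(114, np.int64(66), np.int64(123)), (139, np.int64(55), np.int64(131)), (142, np.int64(55), np.int64(131)), (158, np.int64(55), np.int64(130)), (160, np.int64(56), np.int64(130)), (176, np.int64(56), np.int64(127)), (178, np.int64(56), np.int64(126)), (192, np.int64(57), np.int64(126)), (194, np.int64(57), np.int64(126))]
w26 [(136, np.int64(56), np.int64(130)), (139, np.int64(56), np.int64(130)), (154, np.int64(56), np.int64(129)), (156, np.int64(56), np.int64(129)), (174, np.int64(56), np.int64(124)), (190, np.int64(57), np.int64(123)), (192, np.int64(57), np.int64(123))]
w27 [(111, np.int64(68), np.int64(122)), (142, np.int64(55), np.int64(131)), (158, np.int64(55), np.int64(131)), (160, np.int64(55), np.int64(130)), (178, np.int64(56), np.int64(127)), (194, np.int64(57), np.int64(126))]
```

Request:
move_arm(
  deltas=[
    {"x": 0.06,"y": 0,"z": -0.02,"roll": 0},
    {"x": 0.06,"y": 0,"z": 0,"roll": 0},
    {"x": 0,"y": 0,"z": 0,"roll": 0},
    {"x": 0,"y": 0,"z": 0,"roll": 0},
  ],
)

```text
time: 56.65
tool_pos: [541.0, 289.7, 94.9]
tcp_rot: [0.21, 1.567, 0.039]
contact_force: [-3.4, -6.7, 15.5]
grip_width: 61.5
```

```bash
python3 - <<'E'
from h import *
go(539.7,289.8,94,80.3)
snap('wrist','w28',(160,50,350,250),2)
a,b,c=[cv2.cvtColor(cv2.imread(f'pics/{n}_raw.png'),cv2.COLOR_BGR2GRAY).astype(np.float32) for n in('w22','w28','w27')]
# local shift of deck (rows 175-240, cols 205-300) and of catch (rows 95-165, cols 225-290), post (rows 140-160)
for nm,(y0,y1,x0,x1) in dict(deck=(175,245,205,300),catch=(110,168,222,290)).items():
    for k,i in(('28-22',(a,b)),('28-27',(c,b))): print(nm,k,cv2.phaseCorrelate(i[0][y0:y1,x0:x1].copy(),i[1][y0:y1,x0:x1].copy()))
E
```

```text
cur [541.  289.7  94.9] yaw 80.2 turn 0.1 q6 -1.03 F [-3.4 -6.7 15.5] w 61.5
 roll -0.01 | y -0.00 z -0.03 x 0.02
deck 28-22 ((0.24083471777220922, 0.4154349339303067), 0.917809048184642)
deck 28-27 ((-0.2619955266632701, 0.05692273349899324), 0.8774119803199062)
catch 28-22 ((-0.13462817490011503, -0.05757739737496337), 0.9271967443051161)
catch 28-27 ((0.10481700473729916, -0.0253948395535879), 0.6952594342055144)
```

Request:
move_arm(
  deltas=[
    {"x": 0.03,"y": 0,"z": 0,"roll": 0},
    {"x": 0,"y": 0,"z": 0,"roll": 0},
    {"x": 0,"y": 0,"z": 0,"roll": 0},
  ],
)

```text
time: 56.95
tool_pos: [541.1, 289.7, 94.7]
tcp_rot: [0.23, 1.566, 0.06]
contact_force: [-5.3, -8.7, 21.5]
grip_width: 61.5
```

Request:
move_arm(
  deltas=[
    {"x": 0,"y": 0,"z": 0,"roll": 0},
    {"x": 0,"y": 0,"z": 0,"roll": 0},
    {"x": 0,"y": 0,"z": 0,"roll": 0},
    {"x": 0,"y": 0,"z": 0,"roll": 0},
    {"x": 0,"y": 0,"z": 0,"roll": 0},
    {"x": 0,"y": 0,"z": 0,"roll": 0},
    {"x": -0.4,"y": 0,"z": 0,"roll": 0},
    {"x": -0.8,"y": 0,"z": 0,"roll": 0},
    {"x": -0.8,"y": 0,"z": 0,"roll": 0},
    {"x": -0.8,"y": 0,"z": 0,"roll": 0},
    {"x": -0.9,"y": 0,"z": 0,"roll": 0},
    {"x": 0,"y": 0,"z": 0,"roll": 0},
    {"x": 0,"y": 0,"z": 0,"roll": 0},
  ],
  grip=1,
)

```text
time: 58.03
tool_pos: [540.5, 290.8, 240.9]
tcp_rot: [0.56, 1.566, 0.39]
contact_force: [-0.4, 1.5, -0.4]
grip_width: 91.5
```

```bash
python3 - <<'E'
from h import *
snap('wrist','w29',(160,50,350,250),2)
go(539.7,289.8,240,80.3)
L=lambda n:cv2.cvtColor(cv2.imread(f'pics/{n}_raw.png'),cv2.COLOR_BGR2GRAY)
for ref in('w17','w23'):
    a,b=L(ref),L('w29')
    for nm,(y0,y1,x0,x1) in dict(base=(88,112,205,300),slots=(140,215,225,280),label=(205,235,230,275),posts=(205,250,200,300),catch=(105,132,235,270)).items():
        t=a[y0:y1,x0:x1]; r=cv2.matchTemplate(b[y0-12:y1+12,x0-12:x1+12],t,cv2.TM_CCOEFF_NORMED); _,v,_,m=cv2.minMaxLoc(r); print(ref,nm,m[0]-12,m[1]-12,round(v,3))
im,s=L('s23'),None
snap('side','s29',(200,150,365,384),2.5); b=L('s29')
d=cv2.absdiff(im,b)[280:384,235:345]; print('side diff mag',d.mean(),(d>25).sum(), np.argwhere(d>25).min(0) if (d>25).any() else '')
E
```

```text
cur [539.6 290.4 238.7] yaw 80.3 turn 0.0 q6 -1.03 F [-0.8  0.  -0.5] w 91.7
 roll -0.01 | y -0.01 z 0.01 x -0.03
w17 base 0 0 0.992
w17 slots 0 1 0.977
w17 label -1 1 0.983
w17 posts -1 1 0.99
w17 catch 0 1 0.954
w23 base 0 0 0.997
w23 slots 0 0 0.987
w23 label 0 0 0.996
w23 posts 0 0 0.998
w23 catch 0 0 0.982
side diff mag 1.7615384615384615 151 [ 0 29]
```

```bash
python3 - <<'E'
from h import *
go(435.5,131.4,243,90)
E
```

```text
cur [539.1 290.2 237.5] yaw 80.3 turn 9.7 q6 -1.03 F [ 0.3  0.4 -0.2] w 92.1
 roll -2.43 | y -3.97 z -2.59 x -0.14
```

Request:
move_arm(
  deltas=[
    {"x": -0.1,"y": 0,"z": 0,"roll": -0.8},
    {"x": 0,"y": 0,"z": 0,"roll": -0.8},
    {"x": 0,"y": 0,"z": 0,"roll": -0.83},
    {"x": 0,"y": -0.66,"z": -0.43,"roll": 0},
    {"x": 0,"y": -0.66,"z": -0.43,"roll": 0},
    {"x": 0,"y": -0.66,"z": -0.43,"roll": 0},
    {"x": 0,"y": -0.66,"z": -0.43,"roll": 0},
    {"x": 0,"y": -0.66,"z": -0.43,"roll": 0},
    {"x": 0,"y": -0.66,"z": -0.43,"roll": 0},
    {"x": 0,"y": 0,"z": 0,"roll": 0},
    {"x": 0,"y": 0,"z": 0,"roll": 0},
    {"x": 0,"y": 0,"z": 0,"roll": 0},
    {"x": 0,"y": 0,"z": 0,"roll": 0},
  ],
)

```text
time: 59.22
tool_pos: [436.7, 132.5, 241.9]
tcp_rot: [2.917, 1.57, 2.917]
contact_force: [-0.7, 0.3, 0.0]
grip_width: 91.8
```

```bash
python3 - <<'E'
from h import *
im,c=snap('wrist','w30')
go(434,131.2,48,90)
L=lambda n:cv2.cvtColor(cv2.imread(f'pics/{n}_raw.png'),cv2.COLOR_BGR2GRAY)
# rib handle: dark blob near expected place
g=cv2.cvtColor(im,cv2.COLOR_BGR2GRAY)
RIB=np.array([[-32,-8,45],[32,-8,45],[32,8,45],[-32,8,45]]); print('rib expected',proj(c,place(RIB,434,131.2,0)).round(1).tolist())
for n,i in(('w5',L('w5')),('w30',g)):
    m=(i[110:215,215:295]<60).astype(np.uint8); k,l,st,ce=cv2.connectedComponentsWithStats(m)
    for j in range(1,k):
        if st[j,4]>150:
            q=cv2.minAreaRect(np.argwhere(l==j)[:,::-1].astype(np.float32)); print(n,st[j].tolist(),(np.array(q[0])+[215,110]).round(1),np.round(q[1],1),round(q[2],1))
a=L('w5');t=a[95:220,205:300];r=cv2.matchTemplate(g[75:240,185:320],t,cv2.TM_CCOEFF_NORMED);_,v,_,m=cv2.minMaxLoc(r);print('match',m[0]-20,m[1]-20,v)
E
```

```text
cur [436.7 132.6 241.9] yaw 90.0 turn -0.0 q6 -1.44 F [-0.1  0.6 -0.2] w 91.9
 roll 0.01 | y -0.03 z -0.07 x 4.85
rib expected [[245.3, 140.1], [245.7, 194.2], [259.3, 194.2], [259.6, 140.1]]
w5 [31, 26, 13, 21, 221] [252. 146.] [20. 12.] 90.0
w30 [31, 29, 13, 25, 236] [252. 151.] [12. 24.] 0.0
match 0 5 0.9783146381378174
```

```bash
cat >> h.py <<'E'
def edgefit(im,c,M,x0,z,rng=10):
    g=cv2.GaussianBlur(cv2.cvtColor(im,cv2.COLOR_BGR2GRAY),(0,0),1).astype(np.float32)
    G=np.hypot(cv2.Sobel(g,cv2.CV_32F,1,0),cv2.Sobel(g,cv2.CV_32F,0,1)); G=np.minimum(G,60)
    P=np.vstack([np.linspace(M[i],M[(i+1)%len(M)],40) for i in range(len(M))])
    best=[]
    for a in np.radians(np.arange(-6,6.1,1)):
        for dx in np.arange(-rng,rng+.1,1):
            for dy in np.arange(-rng,rng+.1,1):
                uv=proj(c,place(P,x0[0]+dx,x0[1]+dy,x0[2]+a,z)).astype(np.float32)
                best.append((cv2.remap(G,uv[None,:,0].copy(),uv[None,:,1].copy(),1).mean(),x0[0]+dx,x0[1]+dy,np.degrees(x0[2]+a)))
    best.sort(reverse=True); return np.round(best[:5],1)
E
python3 - <<'E'
from h import *
im=cv2.imread('pics/w30_raw.png'); c=cam('wrist',pose())
RIB=np.array([[-32,-8,45],[32,-8,45],[32,8,45],[-32,8,45]])
print(edgefit(im,c,COV,[434,131,0],0)); print(edgefit(im,c,RIB,[434,131,0],0))
E
```

```text
[[ 22.5 435.  132.   -3. ]
 [ 22.3 435.  133.   -2. ]
 [ 22.2 434.  132.   -3. ]
 [ 22.1 434.  133.   -2. ]
 [ 22.1 435.  133.   -3. ]]
[[ 60. 433. 130.   0.]
 [ 60. 433. 130.  -1.]
 [ 60. 432. 130.   0.]
 [ 60. 432. 130.  -1.]
 [ 60. 432. 130.  -2.]]
```

Request:
move_arm(
  deltas=[
    {"x": 0.6,"y": -0.03,"z": -0.06,"roll": 0},
    {"x": 0.8,"y": 0,"z": 0,"roll": 0},
    {"x": 0.8,"y": 0,"z": 0,"roll": 0},
    {"x": 0.8,"y": 0,"z": 0,"roll": 0},
    {"x": 0.7,"y": 0,"z": 0,"roll": 0},
    {"x": 0.5,"y": 0,"z": 0,"roll": 0},
    {"x": 0.3,"y": 0,"z": 0,"roll": 0},
    {"x": 0.2,"y": 0,"z": 0,"roll": 0},
    {"x": 0.1,"y": 0,"z": 0,"roll": 0},
    {"x": 0.02,"y": 0,"z": 0,"roll": 0},
    {"x": 0,"y": 0,"z": 0,"roll": 0},
    {"x": 0,"y": 0,"z": 0,"roll": 0},
  ],
)

```text
time: 60.27
tool_pos: [434.6, 131.0, 50.4]
tcp_rot: [0.181, 1.569, 0.181]
contact_force: [0.8, 0.3, 0.6]
grip_width: 91.9
```

Request:
move_arm(
  deltas=[
    {"x": 0,"y": 0,"z": 0,"roll": 0},
    {"x": 0,"y": 0,"z": 0,"roll": 0},
    {"x": 0,"y": 0,"z": 0,"roll": 0},
    {"x": 0,"y": 0,"z": 0,"roll": 0},
    {"x": 0,"y": 0,"z": 0,"roll": 0},
    {"x": 0,"y": 0,"z": 0,"roll": 0},
    {"x": 0,"y": 0,"z": 0,"roll": 0},
    {"x": 0,"y": 0,"z": 0,"roll": 0},
    {"x": 0,"y": 0,"z": 0,"roll": 0},
    {"x": 0,"y": 0,"z": 0,"roll": 0},
    {"x": 0,"y": 0,"z": 0,"roll": 0},
    {"x": 0,"y": 0,"z": 0,"roll": 0},
    {"x": 0,"y": 0,"z": 0,"roll": 0},
    {"x": 0,"y": 0,"z": 0,"roll": 0},
    {"x": 0,"y": 0,"z": 0,"roll": 0},
    {"x": 0,"y": 0,"z": 0,"roll": 0},
  ],
  grip=0,
)

```text
time: 61.6
tool_pos: [433.9, 130.8, 49.7]
tcp_rot: [1.913, 1.571, 1.912]
contact_force: [-0.4, 0.6, -0.0]
grip_width: 15.7
```

```bash
python3 - <<'E'
from h import *
go(539.7,289.8,235,80.3)
E
```

```text
cur [433.9 130.8  49.7] yaw 90.0 turn -9.7 q6 -1.45 F [-0.4  0.6 -0. ] w 15.7
 roll 2.42 | y 4.36 z 1.94 x -4.63
```

Request:
move_arm(
  deltas=[
    {"x": -0.3,"y": 0,"z": 0,"roll": 0},
    {"x": -0.8,"y": 0,"z": 0,"roll": 0},
    {"x": -0.9,"y": 0,"z": 0,"roll": 0},
    {"x": -0.9,"y": 0,"z": 0,"roll": 0},
    {"x": -0.9,"y": 0,"z": 0,"roll": 0},
    {"x": -0.8,"y": 0,"z": 0,"roll": 0},
    {"x": 0,"y": 0,"z": 0,"roll": 0.6},
    {"x": 0,"y": 0,"z": 0,"roll": 0.6},
    {"x": 0,"y": 0,"z": 0,"roll": 0.6},
    {"x": 0,"y": 0,"z": 0,"roll": 0.62},
    {"x": 0,"y": 0.7,"z": 0.31,"roll": 0},
    {"x": 0,"y": 0.73,"z": 0.33,"roll": 0},
    {"x": 0,"y": 0.73,"z": 0.33,"roll": 0},
    {"x": 0,"y": 0.73,"z": 0.33,"roll": 0},
    {"x": 0,"y": 0.73,"z": 0.33,"roll": 0},
    {"x": 0,"y": 0.75,"z": 0.31,"roll": 0},
    {"x": 0,"y": 0,"z": 0,"roll": 0},
    {"x": 0,"y": 0,"z": 0,"roll": 0},
    {"x": 0,"y": 0,"z": 0,"roll": 0},
  ],
)

```text
time: 63.18
tool_pos: [539.2, 289.5, 232.8]
tcp_rot: [-2.475, 1.569, -2.644]
contact_force: [-0.7, 0.0, -1.7]
grip_width: 16.1
```

```bash
python3 - <<'E'
from h import *
go(539.7,290.3,190,80.3)
im,c=snap('wrist','w31'); p,R=pose()
yaw=np.arctan2(R[1,1],R[0,1])-np.pi/2
# cover edge near side & sides
print('cover rel', edgefit(im,c,COV[[1,0,3,2]],[p[0],p[1],yaw],p[2]-49.7,8)[:3], p.round(1))
E
```

```text
cur [539.2 289.5 232.8] yaw 80.3 turn -0.0 q6 -1.03 F [-0.7  0.  -1.7] w 16.1
 roll 0.01 | y 0.02 z 0.01 x 1.07
cover rel [[ 32.1 544.2 289.2  -7.7]
 [ 31.7 544.2 288.2  -8.7]
 [ 31.3 543.2 288.2  -8.7]] [539.2 289.2 233.3]
```

```bash
python3 - <<'E'
from h import *
p3=np.array([540.1,295.0,247.9]);R3=Ro.from_euler('xyz',[.665,1.563,.499]).as_matrix()
p,R=pose()
def prof(name,p,R,off):
    im=cv2.cvtColor(cv2.imread(f'pics/{name}_raw.png'),cv2.COLOR_BGR2GRAY).astype(float); c=cam('wrist',(p,R))
    ty=R[:,1];tz=R[:,2]; z=p[2]-off+18
    def samp(o): 
        P=np.array([[*(p+o[0]*tz+o[1]*ty)[:2],z]]); u=proj(c,P).astype(np.float32); return cv2.remap(im.astype(np.float32),u[:,:1],u[:,1:],1)[0,0]
    for yy in(-30,-15,20,35): 
        v=[samp((-95+i,yy)) for i in range(0,40)]; g=np.abs(np.diff(v)); print(name,'back edge y',yy,[(int(-95+j),int(g[j])) for j in np.argsort(-g)[:3]])
    for xx in(-60,-45,-30):
        for s in(-1,1):
            v=[samp((xx,s*(35+i))) for i in range(0,30)]; g=np.abs(np.diff(v)); print(name,'side',s,xx,[(int(s*(35+j)),int(g[j])) for j in np.argsort(-g)[:3]])
prof('w3',p3,R3,47.7); prof('w31',p,R,49.7)
E
```

```text
w3 back edge y -30 [(-72, 11), (-74, 8), (-71, 3)]
w3 back edge y -15 [(-87, 26), (-72, 14), (-73, 10)]
w3 back edge y 20 [(-74, 48), (-75, 21), (-73, 19)]
w3 back edge y 35 [(-73, 53), (-71, 44), (-72, 30)]
w3 side -1 -60 [(-61, 43), (-62, 27), (-60, 9)]
w3 side 1 -60 [(48, 12), (47, 6), (49, 1)]
w3 side -1 -45 [(-49, 44), (-48, 20), (-50, 14)]
w3 side 1 -45 [(47, 33), (49, 21), (40, 9)]
w3 side -1 -30 [(-49, 40), (-50, 20), (-48, 16)]
w3 side 1 -30 [(47, 32), (49, 25), (46, 13)]
w31 back edge y -30 [(-72, 9), (-74, 9), (-73, 4)]
w31 back edge y -15 [(-86, 20), (-87, 19), (-73, 12)]
w31 back edge y 20 [(-86, 41), (-85, 39), (-83, 30)]
w31 back edge y 35 [(-72, 54), (-74, 39), (-71, 28)]
w31 side -1 -60 [(-63, 35), (-62, 9), (-48, 2)]
w31 side 1 -60 [(47, 12), (48, 8), (49, 2)]
w31 side -1 -45 [(-49, 35), (-50, 32), (-51, 6)]
w31 side 1 -45 [(47, 11), (48, 6), (35, 5)]
w31 side -1 -30 [(-50, 34), (-49, 33), (-51, 5)]
w31 side 1 -30 [(47, 33), (48, 16), (49, 12)]
```

Request:
move_arm(
  deltas=[
    {"x": 0.3,"y": 0.02,"z": 0.01,"roll": 0},
    {"x": 0.4,"y": 0,"z": 0,"roll": 0},
    {"x": 0.3,"y": 0,"z": 0,"roll": 0},
    {"x": 0.15,"y": 0,"z": 0,"roll": 0},
    {"x": 0,"y": 0,"z": 0,"roll": 0},
    {"x": 0,"y": 0,"z": 0,"roll": 0},
    {"x": 0,"y": 0,"z": 0,"roll": 0},
  ],
)

```text
time: 63.82
tool_pos: [540.8, 290.5, 188.9]
tcp_rot: [0.551, 1.569, 0.381]
contact_force: [-0.2, -0.1, -1.5]
grip_width: 15.9
```

```bash
python3 - <<'E'
from h import *
go(539.7,290.0,166,80.3)
E
```

```text
cur [540.8 290.5 188.9] yaw 80.3 turn 0.0 q6 -1.03 F [-0.2 -0.1 -1.5] w 15.9
 roll -0.01 | y -0.02 z -0.03 x 0.57
```

Request:
move_arm(
  deltas=[
    {"x": 0.08,"y": -0.01,"z": -0.02,"roll": 0},
    {"x": 0.08,"y": 0,"z": 0,"roll": 0},
    {"x": 0.08,"y": 0,"z": 0,"roll": 0},
    {"x": 0.08,"y": 0,"z": 0,"roll": 0},
    {"x": 0,"y": 0,"z": 0,"roll": 0},
    {"x": 0,"y": 0,"z": 0,"roll": 0},
  ],
)

```text
time: 64.32
tool_pos: [539.4, 290.4, 174.6]
tcp_rot: [-2.666, 1.57, -2.835]
contact_force: [1.0, -0.2, -2.1]
grip_width: 15.9
```

```bash
python3 - <<'E'
from h import *
go(539.7,290.0,165,80.3)
E
```

```text
cur [539.4 290.4 174.6] yaw 80.3 turn -0.0 q6 -1.03 F [ 1.  -0.2 -2.1] w 15.9
 roll 0.00 | y -0.01 z 0.01 x 0.24
```

Request:
move_arm(
  deltas=[
    {"x": 0.08,"y": 0,"z": 0,"roll": 0},
    {"x": 0.08,"y": 0,"z": 0,"roll": 0},
    {"x": 0.06,"y": 0,"z": 0,"roll": 0},
    {"x": 0.04,"y": 0,"z": 0,"roll": 0},
    {"x": 0,"y": 0,"z": 0,"roll": 0},
    {"x": 0,"y": 0,"z": 0,"roll": 0},
    {"x": 0,"y": 0,"z": 0,"roll": 0},
  ],
)

```text
time: 64.9
tool_pos: [539.5, 290.4, 165.7]
tcp_rot: [0.498, 1.57, 0.329]
contact_force: [-2.9, -0.8, 5.6]
grip_width: 15.7
```

```bash
python3 - <<'E'
from h import *
go(539.7,290.0,165,80.3)
E
```

```text
cur [539.5 290.4 165.7] yaw 80.3 turn -0.0 q6 -1.03 F [-2.9 -0.8  5.6] w 15.7
 roll 0.00 | y -0.01 z 0.01 x 0.02
```

Request:
move_arm(
  deltas=[
    {"x": 0.03,"y": 0,"z": 0,"roll": 0},
    {"x": 0,"y": 0,"z": 0,"roll": 0},
    {"x": 0,"y": 0,"z": 0,"roll": 0},
  ],
)

```text
time: 65.15
tool_pos: [539.5, 290.4, 165.7]
tcp_rot: [0.463, 1.569, 0.294]
contact_force: [-6.1, -2.4, 12.7]
grip_width: 15.9
```

Request:
move_arm(
  deltas=[
    {"x": 0,"y": 0,"z": 0,"roll": 0},
    {"x": 0,"y": 0,"z": 0,"roll": 0},
    {"x": 0,"y": 0,"z": 0,"roll": 0},
    {"x": 0,"y": 0,"z": 0,"roll": 0},
    {"x": 0,"y": 0,"z": 0,"roll": 0},
    {"x": 0,"y": 0,"z": 0,"roll": 0},
    {"x": 0,"y": 0,"z": 0,"roll": 0},
    {"x": -0.2,"y": 0,"z": 0,"roll": 0},
    {"x": -0.6,"y": 0,"z": 0,"roll": 0},
    {"x": -0.8,"y": 0,"z": 0,"roll": 0},
    {"x": -0.8,"y": 0,"z": 0,"roll": 0},
    {"x": 0,"y": 0,"z": 0,"roll": 0},
    {"x": 0,"y": 0,"z": 0,"roll": 0},
    {"x": 0,"y": 0,"z": 0,"roll": 0},
    {"x": 0,"y": 0,"z": 0,"roll": 0},
  ],
  grip=1,
)

```text
time: 66.4
tool_pos: [539.0, 290.2, 258.2]
tcp_rot: [-2.64, 1.568, -2.809]
contact_force: [0.4, -0.7, 0.6]
grip_width: 92.0
```

```bash
python3 - <<'E'
from h import *
go(539.7,290,260,80.3)
im,c=snap('wrist','w40'); 
print('wrist seated',edgefit(im,c,COV,[540,290,np.radians(-9.7)],116,6)[:2],'10mm high',edgefit(im,c,COV,[540,290,np.radians(-9.7)],126,6)[:1])
s,cs=snap('side','s40'); k,ck=snap('scene','c40')
def front(n,c):
    g=cv2.cvtColor(cv2.imread(n),cv2.COLOR_BGR2GRAY)
    return g
for a,b,(y0,y1,x0,x1) in(('pics/s1_raw.png','pics/s40_raw.png',(262,325,240,340)),('pics/c1_raw.png','pics/c40_raw.png',(225,280,325,390))):
    A,B=front(a,0),front(b,0); 
    for nm,(r0,r1,q0,q1) in dict(whole=(y0,y1,x0,x1),left=(y0,y1,x0,(x0+x1)//2),right=(y0,y1,(x0+x1)//2,x1)).items():
        t=A[r0:r1,q0:q1]; r=cv2.matchTemplate(B[r0-8:r1+8,q0-8:q1+8],t,cv2.TM_CCOEFF_NORMED);_,v,_,m=cv2.minMaxLoc(r);print(b,nm,m[0]-8,m[1]-8,round(v,3))
for z in(110,113,116,119,122): print(z,edgefit(s,cs,COV,[540,290,np.radians(-9.7)],z,6)[0],edgefit(k,ck,COV,[540,290,np.radians(-9.7)],z,6)[0])
E
```

```text
cur [539.  290.2 258.2] yaw 80.3 turn -0.0 q6 -1.03 F [ 0.4 -0.7  0.6] w 92.0
 roll 0.00 | y -0.00 z 0.02 x -0.05
wrist seated [[ 33.3 541.  288.  -10.7]
 [ 33.2 540.  290.   -8.7]] 10mm high [[ 32.8 546.  285.   -9.7]]
pics/s40_raw.png whole 0 0 0.675
pics/s40_raw.png left 0 0 0.882
pics/s40_raw.png right 0 0 0.596
pics/c40_raw.png whole 0 0 0.428
pics/c40_raw.png left 0 1 0.706
pics/c40_raw.png right -7 4 0.291
110 [ 50.1 539.  284.   -8.7] [ 49.1 542.  291.  -10.7]
113 [ 49.9 539.  287.   -8.7] [ 49.1 544.  291.  -10.7]
116 [ 49.5 539.  289.   -8.7] [ 49.1 546.  291.  -10.7]
119 [ 49.3 542.  291.   -9.7] [ 49.  546.  292.  -10.7]
122 [ 49.5 542.  294.   -8.7] [ 48.4 546.  293.   -9.7]
```

Request:
move_arm(
  deltas=[
    {"x": -0.3,"y": -0.9,"z": 0,"roll": 0},
    {"x": 0,"y": -0.9,"z": 0,"roll": 0},
    {"x": 0,"y": -0.9,"z": 0,"roll": 0},
    {"x": 0,"y": -0.9,"z": 0,"roll": 0},
    {"x": 0,"y": -0.9,"z": 0,"roll": 0},
    {"x": 0,"y": -0.9,"z": 0,"roll": 0},
    {"x": 0,"y": -0.9,"z": 0,"roll": 0},
    {"x": 0,"y": -0.9,"z": 0,"roll": 0},
    {"x": 0,"y": -0.9,"z": 0,"roll": 0},
    {"x": 0,"y": -0.9,"z": 0,"roll": 0},
    {"x": 0,"y": 0,"z": 0,"roll": 0},
    {"x": 0,"y": 0,"z": 0,"roll": 0},
  ],
)

```text
time: 67.55
tool_pos: [478.5, -65.9, 270.9]
tcp_rot: [2.756, 1.57, 2.582]
contact_force: [0.0, 0.4, -0.6]
grip_width: 91.6
```

```bash
python3 - <<'E'
from h import *
snap('side','s41'); snap('scene','c41')
G=lambda n:cv2.cvtColor(cv2.imread(n),cv2.COLOR_BGR2GRAY)
T=lambda A,B,b:(lambda r:(lambda m:(m[3][0]-6,m[3][1]-6,round(m[1],3)))(cv2.minMaxLoc(r)))(cv2.matchTemplate(B[b[0]-6:b[1]+6,b[2]-6:b[3]+6],A[b[0]:b[1],b[2]:b[3]],cv2.TM_CCOEFF_NORMED))
A,B=G('pics/side0.png'),G('pics/s41_raw.png'); C,D=G('pics/scene0.png'),G('pics/c41_raw.png')
for n,b in dict(cover=(264,332,240,340),coverL=(264,332,240,285),coverR=(270,336,300,340),handle=(272,304,268,318),timer=(248,280,230,272),stapler=(150,178,235,280),cup=(230,270,175,212)).items(): print('side',n,T(A,B,b))
for n,b in dict(cover=(225,280,322,390),handle=(236,260,340,372),timer=(220,248,275,306),stapler=(130,150,180,225),cup=(235,260,240,268),cup2=(250,280,236,268)).items(): print('scene',n,T(C,D,b))
s=cam('side')
for c,f in((s,'s41'),(cam('scene'),'c41')):
    print([ (z,)+tuple(edgefit(cv2.imread(f'pics/{f}_raw.png'),c,COV,[540,290,np.radians(-9.7)],z,6)[0]) for z in(113,116,119)])
E
```

```text
side cover (0, 0, 0.974)
side coverL (0, 0, 0.968)
side coverR (0, 0, 0.978)
side handle (-1, 0, 0.984)
side timer (0, 0, 0.974)
side stapler (0, 0, 1.0)
side cup (0, 0, 1.0)
scene cover (0, 0, 0.975)
scene handle (0, 0, 0.964)
scene timer (0, 0, 0.999)
scene stapler (0, 0, 1.0)
scene cup (0, 0, 1.0)
scene cup2 (0, 0, 1.0)
[(113, np.float64(43.8), np.float64(542.0), np.float64(289.0), np.float64(-9.7)), (116, np.float64(43.9), np.float64(542.0), np.float64(291.0), np.float64(-9.7)), (119, np.float64(43.7), np.float64(543.0), np.float64(294.0), np.float64(-8.7))]
[(113, np.float64(43.3), np.float64(544.0), np.float64(292.0), np.float64(-11.7)), (116, np.float64(43.5), np.float64(545.0), np.float64(293.0), np.float64(-10.7)), (119, np.float64(43.4), np.float64(546.0), np.float64(293.0), np.float64(-11.7))]
```

The cover is back to within a pixel of where it started, and the bystanders haven't moved.

```bash
python3 -c "
from plant import bot
print(bot.close_job())"
```

```text
the job is handed in; nothing more can be done
None
```

I took the cover off and stood it on the free bench. All four cassettes were then loaded with their cut corners to the cut-cornered end, and the cover was put back. I handed the job in at about 68 s of the 210 s allowed.

**Cassettes:** After release, each one stayed down at the latched height (origin about 78 mm) in the wrist picture. I could not view the fourth because the limit of 40 pictures was reached. I checked it by matching its image against the third, and the two lined up to the pixel. It had been pushed until the force rose to 21.5 N with almost no further movement.

**Cover:** It came to rest at the seated height of 116 mm, and pressing harder did not move it. In the side and scene pictures it is within one pixel of its starting position, left and right halves alike.

**Bystanders:** The timer, the stapler and the cups show no movement between the first and last pictures.

**Disagreements:**
- One cassette had moved about 25 mm before I reached it, so I measured it again and picked it up there.
- The third and probably the fourth cassette slipped about 3 mm in the grip, so I pushed both further down to make up for it.
- Fits of the cover's outline in single camera views were up to about 5 mm off in position. I relied on the touch height and on matching the pictures from before and after.

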